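# Clear the balance: hang the sample pail and press tare

### The job

Clear the weighing balance: take the small steel pail off its pan and hang it by its bail on the empty hook under the front edge of the bench shelf, so that it hangs free. Then press the balance's tare button fully down once the pail hangs there and you have let go of it, and leave the other things as they are.

Things in the scene. Friction and masses are not known exactly. Their poses are not given: they have to be found in the camera images.
- pail: Open steel pail, upright cylinder 60 mm across, 52 mm tall (wall 3 mm), about 150 g, on the balance pan. A rigid arched bail of 8 mm bar stands over it in its own y-z plane, joined to the rim at y = +-27.5 mm. Origin: centre of its underside, z up; half a turn about z makes no difference. Grip its body along y (60 mm), TCP at z about 32 mm, tool tilted so the bail clears the palm.
- bail (a point): Middle of the bail's level bar (bar centre), 92 mm above the pail's origin; axes as the pail's. The bar is level from y = -13 to +13 mm, then slants down to y = +-27.5 mm, z = 74 mm of the pail. Underside 88 mm, top 96 mm above the pail's origin; the opening above the rim is 36 mm high.
- free_hook: The EMPTY steel hook (7 mm bar) under the shelf's front edge. Origin: top of its level arm (the seat), mid-length, 175 mm above the table. The arm lies along its x; shank up to the shelf at x = +18 mm, upturned tip at x = -18 mm. It opens to its -x, roughly to the robot; the bail bar must lie along its y. Board underside 115 mm above the seat, from x = +2 mm on: tilt the tool 30 to 50 degrees.
- used_hook: The other hook, identical, about 200 mm to one side of the free hook (either side); the skimmer hangs on it.
- skimmer: Bystander: flat steel skimmer hanging by its ring on the used hook, 50 mm wide, reaching 143 mm below its origin; origin at the hook's seat.
- shelf: Fixed bench shelf: board 75 mm deep (x) by 480 mm wide (y), underside 290 mm and top 308 mm above the table, tubs and jars about 100 mm tall on it, two 20 mm square posts at x = +26, y = +-227 mm, no back. Origin: on the table under the board's centre; its front faces -x.
- balance: Fixed white balance, 200 mm (x) by 190 mm (y), housing top 45 mm above the table. Round steel pan of diameter 124 mm centred at x = +25 mm, y = 0, its top 62 mm above the table. Its front with display and tare button faces -x. Origin: centre of its underside.
- tare (a joint): Travel of the tare button: 0 up, 0.006 m fully down; sprung, about 5 N to push fully down.
- tare_top (a point): Centre of the top face of the round black tare button (28 mm in diameter), on the balance's front at its x = -73, y = -55 mm; pressed straight down.
- bowl: Bystander: steel bowl standing on the table, 100 mm across, 40 mm tall. Origin: centre of its underside.
- jar: Bystander: capped clear jar, 68 mm across, 65 mm tall, on the table under the shelf. Origin: centre of its underside.
- hook_tip (a point): Top of the free hook's upturned tip, 12 mm above the seat; the bail bar must pass over it (with the pail's rim below the arm's underside, 7 mm below the seat).

How it is judged:
On the way, in this order (a step that is already met when the one before it is completed fails the run):
1. the pail hangs by its bail on the empty hook, let go by the robot (x of bail in the frame of free_hook between -0.017 and 0.017 m and y of bail in the frame of free_hook between -0.022 and 0.022 m and z of bail in the frame of free_hook between -0.004 and 0.01 m and contact force between pail and free_hook above 0.3 N and contact force between pail and the arm below 0.05 N and contact force between pail and the fingers below 0.05 N), for 0.3 s.
2. then the tare button is pressed fully down (at least 5 of its 6 mm) (value of joint tare above 0.005 m), for 0.1 s.
At the end, for the whole second after the job is handed in: The pail hangs at rest (under 0.05 m/s) by its bail on the formerly empty hook, its bar between tip and shank and resting on the arm within 22 mm of the bar's middle, within 20 degrees of upright; the tare button, pressed after that, is up again (under 2 mm down) (x of bail in the frame of free_hook between -0.017 and 0.017 m and y of bail in the frame of free_hook between -0.022 and 0.022 m and z of bail in the frame of free_hook between -0.004 and 0.01 m and contact force between pail and free_hook above 0.3 N and angle between pail's own z axis and vertical below 0.35 rad and linear speed of pail below 0.05 m/s and value of joint tare below 0.002 m); the robot touches nothing.
It fails at once if the skimmer is moved more than 25 mm from where it hung (distance of skimmer from where it was at the start of the episode above 0.025 m).
It fails at once if the bowl is moved more than 25 mm (distance of bowl from where it was at the start of the episode above 0.025 m).
It fails at once if the jar is moved more than 25 mm (distance of jar from where it was at the start of the episode above 0.025 m).
It also fails if it takes over 59 s, if anything falls off the work surface, if the arm or the gripper's body presses on something with over 40 N, if the wrist force passes 120 N, or if a joint passes its speed limit or range.

### The arm

A 7-joint arm with a two-finger parallel gripper is mounted at the origin on the work surface. World frame = base frame: x ahead of the robot, y to its left, z up, the work surface at z = 0. Lengths are in m, angles in rad, forces in N, time in s.
With the tool pointing down it reaches from about 0.4 to 0.85 m from the base axis. Payload 10.4 kg.
Tool frame: the origin (TCP) lies between the finger pads, 19 mm behind the fingertips; this is the grasp point; x points along the fingers, z is the direction in which the jaws open and shut, and the axes are right-handed (so a half turn about x gives the same grasp; the last joint's range is limited). The gripper opens to 85 mm and grips with 20 to 120 N. Pads are 22 mm wide; open, the fingers measure 114 mm over their backs; the gripper's body (76 mm by 85 mm) begins 54 mm behind the grasp point. The pads swing forward as they close: fully open they stand 13 mm farther back than shut.
Start: joints at [-0.023, 0.332, -0.065, 1.46, 0.022, 1.35, -0.088], TCP at [0.625, 0, 0.25] pointing down, gripper open.
Joint ranges: [-2.6, 2.6], [-0.5, 2.12], [-1.47, 1.34], [0.16, 2.42], [-1.27, 4.41], [0.06, 2.06], [-2.6, 2.6]. Speed limits (rad/s): [2.22, 2.22, 2.79, 2.79, 3.14, 3.14, 3.14].

### API

Orientations are given as a unit quaternion [x, y, z, w].
In Python, from workcell import get_obs, camera, workorder gives the robot as it stands. The module is installed in compiled form; this text tells all that it offers.
- The arm moves only by the tool play_rows, never from a script. Its argument "increments" is text: rows parted by semicolons, each of 4 numbers parted by spaces: the shift along the tool's x, y, z in m, then the turn about the tool's x in rad. A call has 1 to 20 rows; each row shifts and turns the pose as measured when the row begins, along the tool's axes as they then stand; what a row does not reach is not made up. A row lasts 1/10 s, in which the tool goes at most 50 mm and 8.59 degrees, less where a joint would pass 70% of its speed; a pose out of reach is approached as far as the arm can. A call is refused whole if a number of a shift passes 0.05 or a number of a turn 0.15, either way. A call with a gripper value outside its range is refused whole. "hand" is the gripper command: -1 is fully open, 1 is shut, values between are in proportion, set as the call begins (left out, the last holds). The fingers move at their own pace and stop on an object; "squeeze" is the grip in N (left out, the last holds). Time passes only in rows, so rows that do not move let the fingers close. It gives the time, the measured TCP pose, the force and the opening at its end, in the units of the state.
- get_obs(): the state, without advancing time (a new reading comes with each control period).
- camera(name): name is "scene" or "side" or "wrist"; returns a dict with "img" (384x512x3 uint8, blue, green, red), "fov_y" (degrees; the focal length in pixels is half the picture's height over the tangent of half this angle, whatever the lens; pixels are square), "cx", "cy" (the principal point, pixels), "R" (3x3) and "t" (3): a world point X has camera coordinates R X + t; the wrist camera has in their place "tool_from_camera" (4x4, takes a point from camera to tool coordinates, whose origin is the TCP and whose axes are the tool frame's). Camera axes: x right, y down, z forward; pixel columns grow to the right and rows downward; lengths in m; the calibration is good to about 2 mm. The wrist camera is an equidistant fisheye: a pixel r from the principal point sees the ray r / f radians off the axis. A picture is of the moment at which its call begins: read the wrist's pose just before it. There is no depth.
- workorder.hand_in(): hands the job in, once; it reports no verdict.
The state is a dict: "clock": time; "joint_pos": joint angles; "joint_velocities": joint speeds; "tau": joint torques, N m; "position": TCP position; "ee_rot": TCP orientation; "ft_force": force on the tool from outside, world axes, zero at the start; "torque": the same for the moment, N m; "grip_width": opening from 0.0 (shut) to 1.0 (fully open).
Only numpy, scipy, OpenCV 4.12 (cv2) and the standard library are available. Lean on these libraries where they do the work, as an engineer would, in place of code of your own. Each camera call takes 0.05 s, during which the arm holds its last target.

## Working session

There is one attempt and no reset: what is moved stays moved. The work goes in short steps, Python scripts to look and compute and a tool call to move; the robot and the scene stay as the last step left them, time stands still between calls to the robot, and variables do not carry over. Pictures are saved under pics/ and viewed, and the job is handed in when it is done.

Besides the shell and the picture viewer there is one more tool, called after ">>>" by a JSON object that holds its "op" and its "data", one argument or row to a line. play_rows: Moves the arm, as the interface text tells. Its arguments: {"type":"object","properties":{"increments":{"type":"string"},"hand":{"type":"number"},"squeeze":{"type":"number"}},"required":["increments"]}

```bash
mkdir -p pics; cat > h.py <<'E'
import numpy as np, cv2
from workcell import get_obs, camera, workorder
from scipy.spatial.transform import Rotation as Rn
def snap(n,f):
    o=get_obs(); c=camera(n); cv2.imwrite(f,c['img']); return o,c
def ray(c,u,v):
    f=192/np.tan(np.radians(c['fov_y'])/2)
    d=np.array([(u-c['cx'])/f,(v-c['cy'])/f,1.]); R=np.array(c['R']);t=np.array(c['t'])
    return -R.T@t, R.T@d
def onz(c,u,v,z):
    o,d=ray(c,u,v); return o+d*(z-o[2])/d[2]
def proj(c,X):
    f=192/np.tan(np.radians(c['fov_y'])/2)
    p=np.array(c['R'])@np.asarray(X)+np.array(c['t']); return np.array([c['cx']+f*p[0]/p[2],c['cy']+f*p[1]/p[2]])
def tri(c1,p1,c2,p2):
    o1,d1=ray(c1,*p1);o2,d2=ray(c2,*p2)
    s=np.linalg.lstsq(np.c_[d1,-d2],o2-o1,rcond=None)[0]
    a=o1+s[0]*d1;b=o2+s[1]*d2
    return (a+b)/2,np.linalg.norm(a-b)
E
python3 - <<'E'
from h import *
import pickle
d={}
for n in ['scene','side','wrist']:
    o,c=snap(n,f'pics/{n}0.png'); d[n]=c
    print(n,c['fov_y'],c['cx'],c['cy'],c.get('R'),c.get('t'))
print(o)
pickle.dump(d,open('c0.pkl','wb'))
E
```

```text
scene 50.03700918014157 262.2192592977274 198.11174931558156 [[-0.94893131  0.31547696 -0.00191426]
 [ 0.23267948  0.6957593  -0.67954342]
 [-0.21304843 -0.64528543 -0.7336328 ]] [ 0.53306829 -0.04163224  1.12042308]
side 45.555662886636654 264.90696482977717 194.04500837097567 [[ 0.73259155 -0.68052647  0.01390519]
 [-0.40726272 -0.45460678 -0.79212988]
 [ 0.54538674  0.57464459 -0.61019414]] [-0.40550543  0.33736319  0.65680646]
wrist 65.70646984690485 252.94588618146608 192.52564177064164 None None
{'clock': 0.1, 'joint_pos': array([-0.02261243,  0.33280899, -0.06470145,  1.46083624,  0.02159205,
        1.34987028, -0.08854659]), 'joint_velocities': array([-0.00028934, -0.00243602,  0.0007756 , -0.00316854,  0.00166974,
        0.00126487, -0.00115611]), 'tau': array([ 9.25707973e-04, -6.26745987e+01,  4.87730233e-02, -3.92438293e+01,
        1.62844139e-02,  6.89412060e-03, -5.92459219e-05]), 'position': array([6.24705904e-01, 1.04871167e-05, 2.49305338e-01]), 'ee_rot': array([-1.04365035e-05,  7.07540469e-01, -2.15900521e-05,  7.06672827e-01]), 'ft_force': array([-0.54789504, -0.56714131,  0.15839863]), 'torque': array([ 0.00438901, -0.06098663, -0.03127843]), 'grip_width': 0.9977971429856777}
```

View pics/scene0.png

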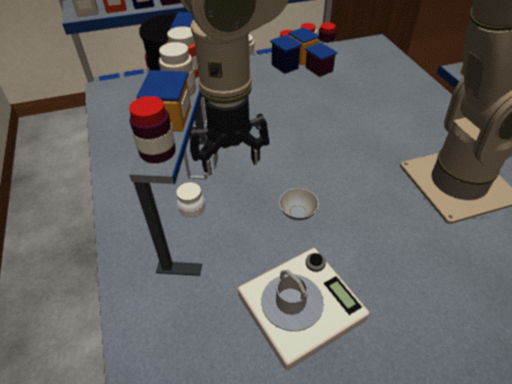

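View pics/side0.png

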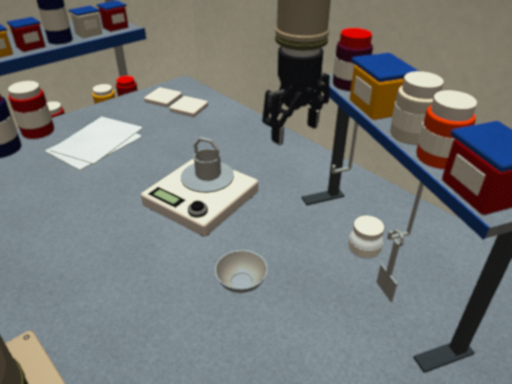

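View pics/wrist0.png

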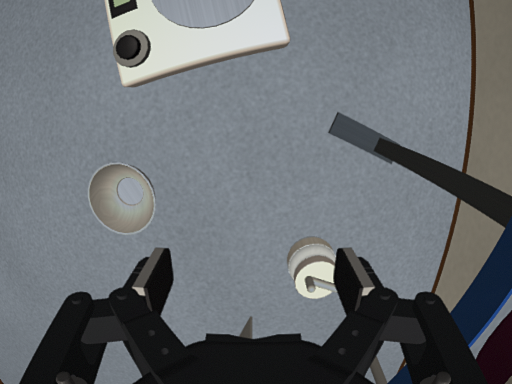

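```bash
python3 - <<'E'
from h import *
a=cv2.imread('pics/side0.png'); b=cv2.imread('pics/scene0.png'); w=cv2.imread('pics/wrist0.png')
z=lambda im,x,y,ww,hh,s:cv2.resize(im[y:y+hh,x:x+ww],None,fx=s,fy=s,interpolation=cv2.INTER_CUBIC)
cv2.imwrite('pics/z1.png',np.vstack([np.hstack([z(a,310,110,100,75,4),z(a,130,120,100,75,4)]),np.hstack([z(b,140,130,100,75,4),z(b,240,245,100,75,4)])]))
cv2.imwrite('pics/z2.png',z(w,250,220,180,150,4))
E
```

```text
(no output)
```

View pics/z1.png

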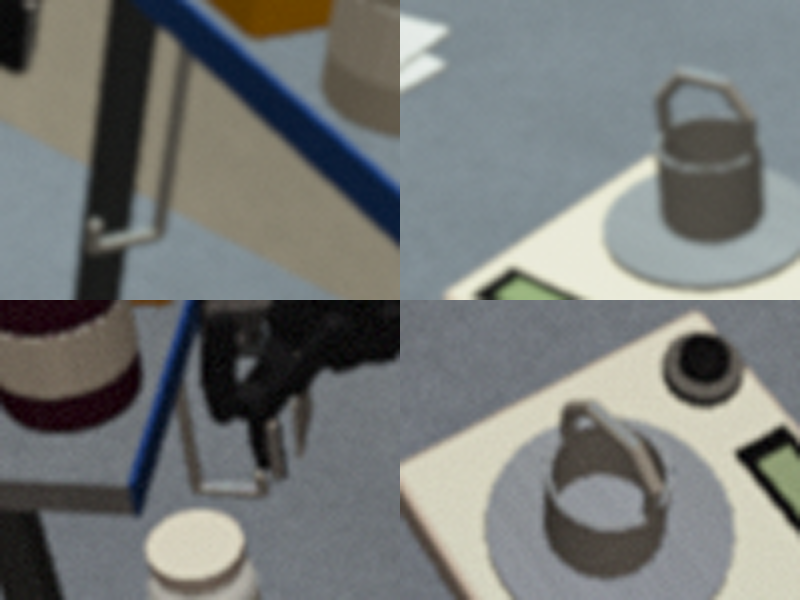

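View pics/z2.png

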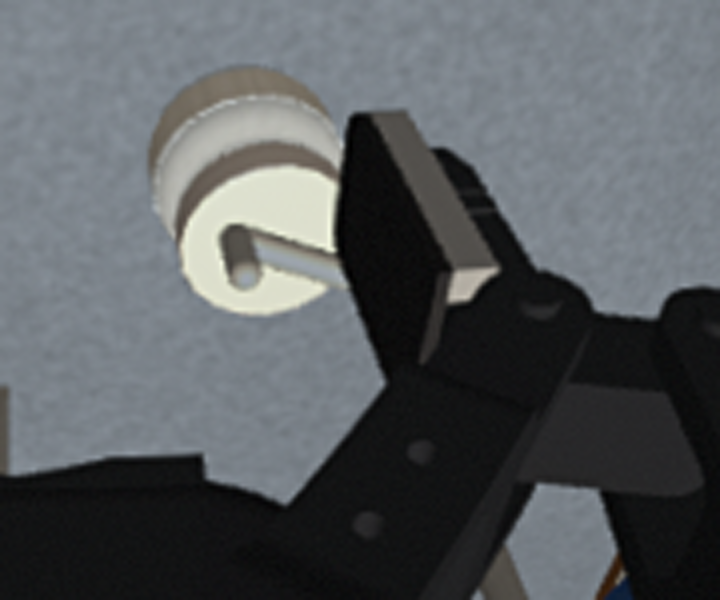

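```bash
python3 - <<'E'
from h import *
import pickle
np.set_printoptions(precision=4,suppress=True)
d=pickle.load(open('c0.pkl','rb'));s,c=d['side'],d['scene']
print('cams',ray(s,0,0)[0],ray(c,0,0)[0])
print('shankbot',tri(s,(349.5,169),c,(189.5,177)))
print('tipcorner',tri(s,(332.8,171.5),c,(205.5,177)))
print('shanktop',tri(s,(356.5,124),c,(186,158)))
# balance top corners (z=.045)
hs=cv2.cvtColor(c['img'],cv2.COLOR_BGR2HSV)
for n,cc,roi in(('scene',c,(230,240,150,130)),('side',s,(130,145,140,95))):
    x,y,w,h=roi; im=cc['img'][y:y+h,x:x+w].astype(int)
    m=((im.min(2)>140)&(im[...,2]-im[...,0]>8)).astype(np.uint8)
    cn=max(cv2.findContours(m,cv2.RETR_EXTERNAL,cv2.CHAIN_APPROX_NONE)[0],key=cv2.contourArea)
    hull=cv2.convexHull(cn); q=cv2.approxPolyDP(hull,6,True)[:,0]+[x,y]
    P=[onz(cc,*p,.045) for p in q]
    print(n,q.tolist()); print(np.array(P)[:,:2])
    cv2.imwrite(f'pics/m{n}.png',m*255)
# button top
print('btn',tri(s,(198,207.5),c,(316,261)))
print('pail rim/pan onz', onz(c,292,303,.062), onz(s,207.5,179,.062))
print('bar ends side', onz(s,199.5,138.3,.154),onz(s,211.5,141,.154))
print('bar ends scene', onz(c,283.5,271,.154),onz(c,291.5,273.5,.154))
print('wtc',np.array(d['wrist']['tool_from_camera']))
E
```

```text
cams [ 0.0763 -0.5     0.6737] [0.7542 0.5838 0.7947]
shankbot (array([ 0.7036, -0.0767,  0.1694]), np.float64(0.00170852389190388))
tipcorner (array([ 0.6705, -0.0626,  0.1718]), np.float64(0.0005904118870502429))
shanktop (array([ 0.7133, -0.059 ,  0.2511]), np.float64(0.02506685646185531))
scene [[315, 248], [368, 313], [287, 363], [238, 288]]
[[0.4727 0.1058]
 [0.4361 0.2837]
 [0.6224 0.3249]
 [0.6638 0.1487]]
side [[141, 195], [192, 159], [257, 180], [204, 225]]
[[0.4296 0.2741]
 [0.6002 0.3181]
 [0.6611 0.1439]
 [0.4731 0.0992]]
btn (array([0.4895, 0.1437, 0.0554]), np.float64(0.0032293651734087783))
pail rim/pan onz [0.5746 0.2243 0.062 ] [0.5636 0.2047 0.062 ]
bar ends side [0.5703 0.2331 0.154 ] [0.5831 0.2065 0.154 ]
bar ends scene [0.5885 0.2044 0.154 ] [0.5766 0.214  0.154 ]
wtc [[-0.     -0.3197  0.9475 -0.1238]
 [ 0.0002 -0.9475 -0.3197  0.0823]
 [ 1.      0.0002  0.0001  0.0001]
 [ 0.      0.      0.      1.    ]]
```

>>> {"op": "play_rows", "data": {
  "increments": "-0.03 0.03 -0.012 0;-0.03 0.05 -0.012 0;-0.02 0.05 -0.012 0;0 0.05 -0.012 0;0 0.03 0 -0.15;0 0 0 -0.15;0 0 0 -0.15;0 0 0 0;0 0 0 0",
  "hand": -1
}}

```text
clock: 1.05
position: [0.5756, 0.2094, 0.326]
ee_rot: [-0.155, 0.692, 0.155, 0.687]
ft_force: [0.1, -0.9, -0.3]
grip_width: 0.998
```

```bash
python3 - <<'E'
from h import *
import pickle
np.set_printoptions(precision=4,suppress=True)
o,c=snap('wrist','pics/w1.png');pickle.dump((o,c),open('w1.pkl','wb'))
print(o['joint_pos'],o['position'],Rn.from_quat(o['ee_rot']).as_matrix())
E
```

```text
[-0.243   0.2936 -0.2304  1.3575  0.0636  1.5044 -0.0267] [0.5756 0.2094 0.326 ] [[-0.007  -0.4276  0.9039]
 [-0.0005  0.904   0.4276]
 [-1.      0.0026 -0.0065]]
```

View pics/w1.png

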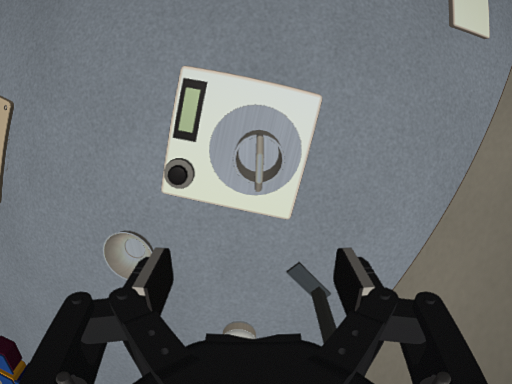

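```bash
cat >> h.py <<'E'
def wray(o,c,u,v):
    f=192/np.tan(np.radians(c['fov_y'])/2)
    x,y=u-c['cx'],v-c['cy'];r=np.hypot(x,y);th=r/f
    d=np.array([np.sin(th)*x/r,np.sin(th)*y/r,np.cos(th)])
    T=np.array(c['tool_from_camera']);R=Rn.from_quat(o['ee_rot']).as_matrix()
    return R@T[:3,3]+o['position'],R@T[:3,:3]@d
def wonz(o,c,u,v,z):
    p,d=wray(o,c,u,v);return p+d*(z-p[2])/d[2]
E
python3 - <<'E'
from h import *
import pickle
np.set_printoptions(precision=4,suppress=True)
o,c=pickle.load(open('w1.pkl','rb'))
im=c['img']
cv2.imwrite('pics/z3.png',cv2.resize(im[95:205,155:325],None,fx=4.5,fy=4.5,interpolation=cv2.INTER_CUBIC))
for n,p,z in [('btn',(179,173.5),.052),('pan',(255,149.5),.062),('bail a',(260,140),.154),('bail b',(259,181),.154)]:
    print(n,wonz(o,c,*p,z))
E
```

```text
btn [0.4894 0.1432 0.052 ]
pan [0.5715 0.2209 0.062 ]
bail a [0.5647 0.2467 0.154 ]
bail b [0.5823 0.2077 0.154 ]
```

View pics/z3.png

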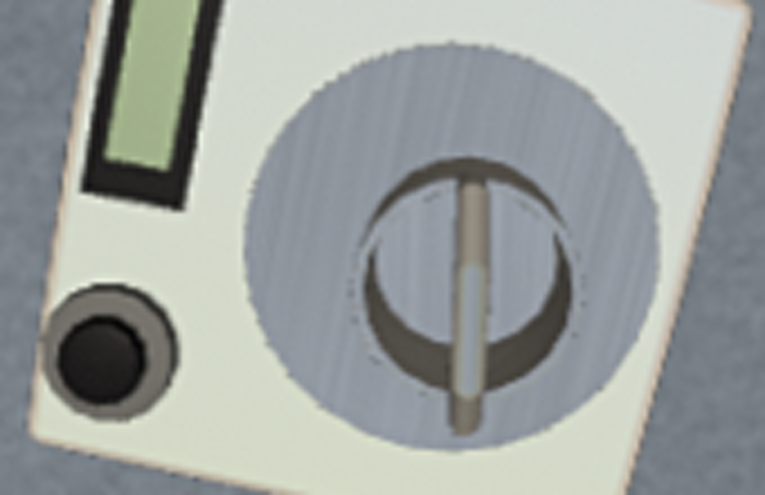

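```bash
python3 - <<'E'
from h import *
import pickle
np.set_printoptions(precision=4,suppress=True)
o,c=pickle.load(open('w1.pkl','rb'))
a=wonz(o,c,259.7,153.2,.154);b=wonz(o,c,259.1,183.4,.154);m=(a+b)/2
print(a,b,m,np.linalg.norm(a-b),np.degrees(np.arctan2(*(a-b)[1::-1])))
R=Rn.from_quat(o['ee_rot']).as_matrix();print(R.T@(m-o['position']))
for (u,v) in [(258.1,191.2),(259.9,135.7)]: print(wonz(o,c,u,v,.136))
# rim outer ellipse: edges left/right
print((wonz(o,c,155+363/4.5,95+285/4.5,.114)+wonz(o,c,155+573/4.5,95+285/4.5,.114))/2)
E
```

```text
[0.5702 0.2344 0.154 ] [0.5835 0.2054 0.154 ] [0.5769 0.2199 0.154 ] 0.031924738027133234 114.5522322615958
[0.1719 0.0085 0.0067]
[0.589 0.192 0.136]
[0.564  0.2486 0.136 ]
[0.576 0.222 0.114]
```

>>> {"op": "play_rows", "data": {
  "increments": "0.04 0.0085 0.0067 0;0.05 0 0 0;0.05 0 0 0;0.03 0 0 0;0.01 0 0 0;0 0 0 0"
}}

```text
clock: 1.7
position: [0.5793, 0.2172, 0.1422]
ee_rot: [-0.147, 0.692, 0.147, 0.691]
ft_force: [-0.3, -0.3, 0.5]
grip_width: 1.001
```

```bash
python3 - <<'E'
from h import *
np.set_printoptions(precision=4,suppress=True)
o,c=snap('wrist','pics/w2.png');snap('side','pics/s2.png')
R=Rn.from_quat(o['ee_rot']).as_matrix()
print(o['joint_pos'],o['position'],R, R.T@(np.array([.577,.2205,.110])-o['position']))
E
```

```text
[-0.2521  0.4079 -0.2278  1.5973  0.0973  1.1494 -0.0834] [0.5793 0.2172 0.1422] [[-0.0021 -0.4064  0.9137]
 [-0.      0.9137  0.4064]
 [-1.      0.0008 -0.0019]] [ 0.0322  0.0039 -0.0006]
```

View pics/w2.png

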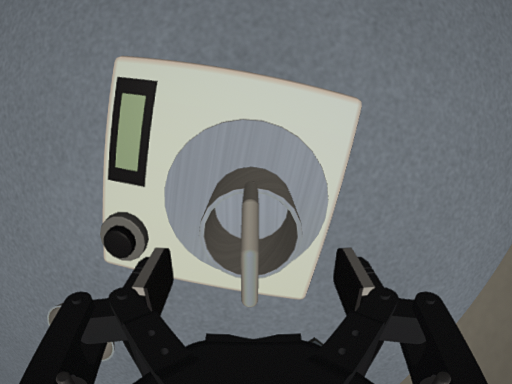

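View pics/s2.png

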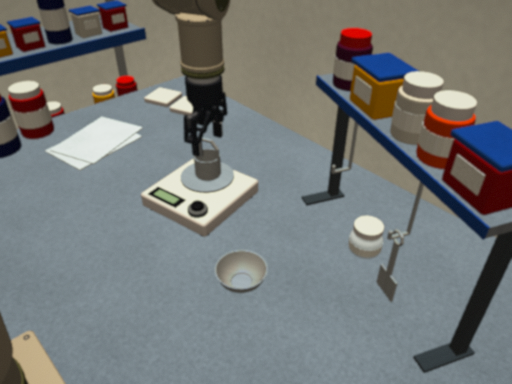

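>>> {"op": "play_rows", "data": {
  "increments": "0.02 0.004 0 0;0.012 0 0 0;0 0 0 0"
}}

```text
clock: 2.1
position: [0.5825, 0.2226, 0.1183]
ee_rot: [-0.145, 0.688, 0.147, 0.696]
ft_force: [0.2, 0.3, -0.2]
grip_width: 0.999
```

>>> {"op": "play_rows", "data": {
  "increments": "0 0 0 0;0 0 0 0;0 0 0 0;0 0 0 0;0 0 0 0;0 0 0 0;0 0 0 0;0 0 0 0",
  "hand": 1,
  "squeeze": 40
}}

```text
clock: 2.9
position: [0.5843, 0.2227, 0.1223]
ee_rot: [-0.145, 0.686, 0.147, 0.697]
ft_force: [0.2, -0.5, -2.4]
grip_width: 0.667
```

```bash
python3 - <<'E'
from h import *
np.set_printoptions(precision=4,suppress=True)
o,c=snap('wrist','pics/w3.png')
R=Rn.from_quat(o['ee_rot']).as_matrix()
print(o['joint_pos'],o['position'],R, o['grip_width'],o['ft_force'])
E
```

```text
[-0.2588  0.4289 -0.2266  1.6132  0.1064  1.0954 -0.097 ] [0.5843 0.2227 0.1223] [[ 0.0149 -0.404   0.9146]
 [ 0.0063  0.9148  0.404 ]
 [-0.9999 -0.0002  0.0162]] 0.6665031944891368 [ 0.1546 -0.541  -2.3731]
```

View pics/w3.png

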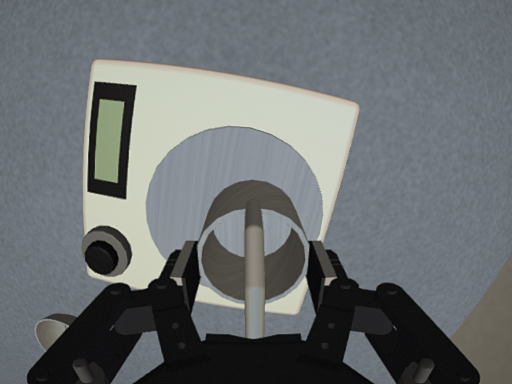

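```bash
python3 - <<'E'
from h import *
o,c=snap('side','pics/s3.png')
cv2.imwrite('pics/z4.png',cv2.resize(c['img'][70:240,130:280],None,fx=3.5,fy=3.5,interpolation=cv2.INTER_CUBIC))
E
```

```text
(no output)
```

View pics/z4.png

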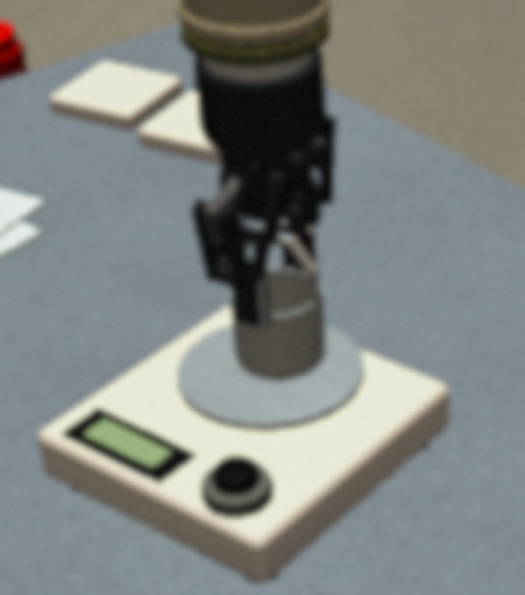

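>>> {"op": "play_rows", "data": {
  "increments": "-0.006 0 0 0;-0.002 0 0 0.15;0 0 0 0.15;0 0 0 0.15;0 0 0 0.15;0 0 0 0.15;0 0 0 0.05"
}}

```text
clock: 3.7
position: [0.5847, 0.223, 0.1335]
ee_rot: [0.143, 0.688, -0.135, 0.698]
ft_force: [0.2, 0.3, -1.2]
grip_width: 0.666
```

```bash
python3 - <<'E'
from h import *
np.set_printoptions(precision=4,suppress=True)
o,c=snap('side','pics/s4.png')
R=Rn.from_quat(o['ee_rot']).as_matrix()
print(o['joint_pos'],o['position'],R, np.degrees(np.arctan2(R[1,2],R[0,2])),o['ft_force'])
cv2.imwrite('pics/z5.png',cv2.resize(c['img'][70:240,130:280],None,fx=3.5,fy=3.5,interpolation=cv2.INTER_CUBIC))
E
```

```text
[-0.3644  0.4083 -0.0922  1.6099  0.041   1.1075 -0.8625] [0.5847 0.223  0.1335] [[ 0.016   0.3854  0.9226]
 [ 0.0076  0.9227 -0.3856]
 [-0.9998  0.0132  0.0118]] -22.680142351876626 [ 0.2392  0.2567 -1.2032]
```

View pics/z5.png

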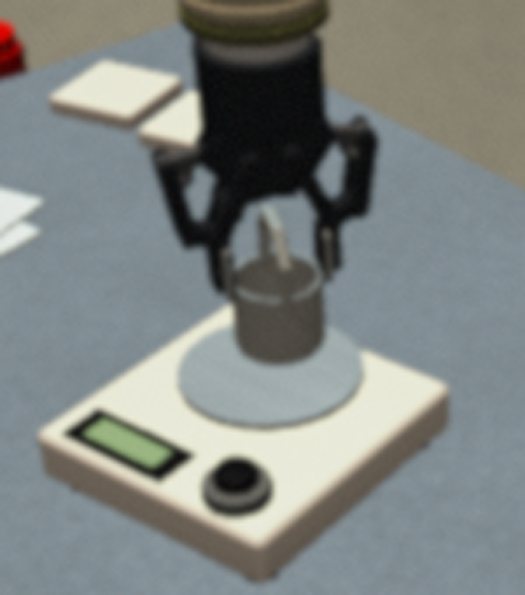

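>>> {"op": "play_rows", "data": {
  "increments": "0.008 0 0 0;0.005 0 0 0;0.001 0 0 0"
}}

```text
clock: 4.05
position: [0.5856, 0.2242, 0.1211]
ee_rot: [0.142, 0.688, -0.133, 0.699]
ft_force: [-7.6, -2.3, 20.1]
grip_width: 0.664
```

>>> {"op": "play_rows", "data": {
  "increments": "-0.001 0 0 0;0 0 0 0;0 0 0 0;0 0 0 0",
  "hand": -1
}}

```text
clock: 4.45
position: [0.5857, 0.2242, 0.1216]
ee_rot: [0.141, 0.688, -0.132, 0.7]
ft_force: [0.4, 1.5, 0.7]
grip_width: 1.0
```

>>> {"op": "play_rows", "data": {
  "increments": "-0.03 0 0 0;-0.05 0 0 0;-0.05 0 0 0;-0.03 0 0 0;0 0 0 0"
}}

```text
clock: 4.95
position: [0.5816, 0.2218, 0.2848]
ee_rot: [0.14, 0.69, -0.132, 0.698]
ft_force: [-0.2, 0.4, -0.4]
grip_width: 1.001
```

```bash
python3 - <<'E'
from h import *
import pickle
np.set_printoptions(precision=4,suppress=True)
o,c=snap('wrist','pics/w5.png');pickle.dump((o,c),open('w5.pkl','wb'))
R=Rn.from_quat(o['ee_rot']).as_matrix()
print(o['joint_pos'],o['position'],R)
E
```

```text
[-0.3654  0.3019 -0.0912  1.4273  0.0265  1.398  -0.8435] [0.5816 0.2218 0.2848] [[ 0.0137  0.3771  0.9261]
 [ 0.0077  0.9261 -0.3773]
 [-0.9999  0.0123  0.0098]]
```

View pics/w5.png

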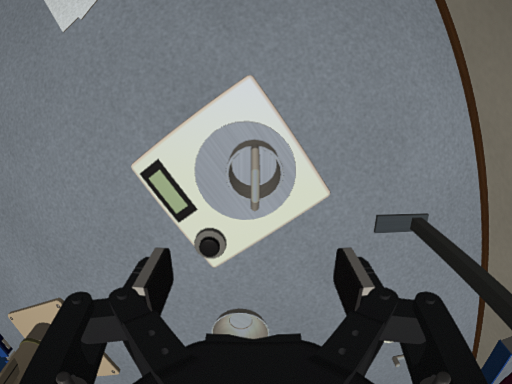

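>>> {"op": "play_rows", "data": {
  "increments": "-0.05 0 0 -0.15;-0.05 0 0 -0.15;-0.05 0 0 -0.15;-0.05 0 0 -0.15;-0.05 0 0 -0.15;-0.05 0 0 -0.15;-0.05 0 0 -0.15;-0.05 0 0 -0.15;0 0 0 -0.15;0 0 0 -0.15;0 0 0 0"
}}

```text
clock: 6.1
position: [0.567, 0.2141, 0.5961]
ee_rot: [-0.344, 0.604, 0.345, 0.631]
ft_force: [-0.7, -0.7, -0.1]
grip_width: 0.998
```

```bash
python3 - <<'E'
from h import *
import pickle
np.set_printoptions(precision=4,suppress=True)
o=get_obs()
R=Rn.from_quat(o['ee_rot']).as_matrix()
print(o['joint_pos'],o['position'],R)
o,c=pickle.load(open('w5.pkl','rb'))
cv2.imwrite('pics/z6.png',cv2.resize(c['img'][110:230,190:310],None,fx=5,fy=5,interpolation=cv2.INTER_CUBIC))
E
```

```text
[-0.5854  0.3889  0.2977  0.6716 -0.1349  2.056   0.6416] [0.567  0.2141 0.5961] [[ 0.0325 -0.8507  0.5247]
 [ 0.0186  0.5254  0.8506]
 [-0.9993 -0.0179  0.0329]]
```

View pics/z6.png

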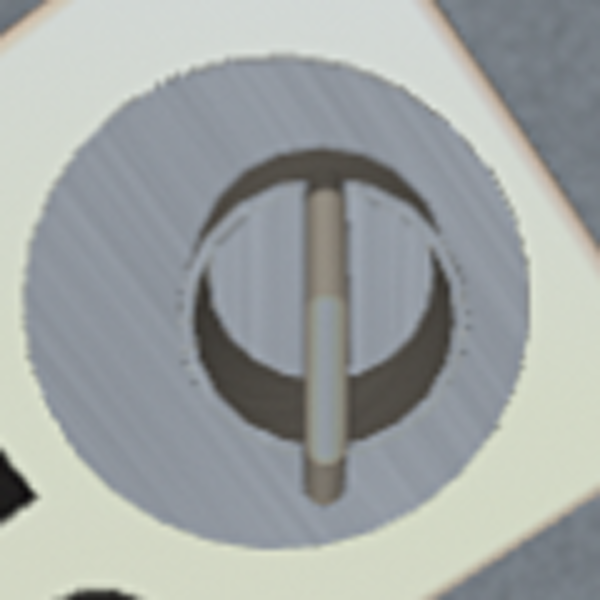

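>>> {"op": "play_rows", "data": {
  "increments": "-0.05 0 0 0;-0.05 0 0 0;-0.05 0 0 0"
}}

```text
clock: 6.4
position: [0.5333, 0.2014, 0.6542]
ee_rot: [-0.345, 0.571, 0.335, 0.666]
ft_force: [0.4, -0.6, -0.3]
grip_width: 1.001
```

```bash
cat > st.py <<'E'
from h import *
np.set_printoptions(precision=4,suppress=True)
o=get_obs()
R=Rn.from_quat(o['ee_rot']).as_matrix()
print(o['clock'],o['joint_pos'],o['position'],'\n',R)
x=R[:,0]; print('tilt',np.degrees(np.arccos(-x[2])),'az',np.degrees(np.arctan2(x[1],x[0])),'zaz',np.degrees(np.arctan2(R[1,2],R[0,2])),'z elev',np.degrees(np.arcsin(R[2,2])))
E
python3 st.py; python3 - <<'E'
from h import *
import pickle
o,c=pickle.load(open('w5.pkl','rb'))
a=wonz(o,c,190+325/5,110+297/5,.154);b=wonz(o,c,190+325/5,110+462/5,.154);print(a,b,(a+b)/2,np.linalg.norm(a-b),np.degrees(np.arctan2(*(a-b)[1::-1])))
print((wonz(o,c,190+193/5,110+315/5,.114)+wonz(o,c,190+453/5,110+315/5,.114))/2)
E
```

```text
6.4 [-0.6782  0.2929  0.4107  0.6749 -0.1478  2.0575  0.6359] [0.5333 0.2014 0.6542] 
 [[ 0.1236 -0.8396  0.529 ]
 [ 0.0527  0.5379  0.8414]
 [-0.9909 -0.0761  0.1107]]
tilt 7.719017191740183 az 23.093735648415308 zaz 57.83937300819413 z elev 6.355105126195192
[0.59188704 0.23875012 0.154     ] [0.58026992 0.21005178 0.154     ] [0.58607848 0.22440095 0.154     ] 0.030960500180717714 67.96184833147686
[0.58714578 0.22628373 0.114     ]
```

>>> {"op": "play_rows", "data": {
  "increments": "0.015 -0.024 -0.038 0;0.015 -0.024 -0.038 0;0.008 -0.024 -0.038 0;0.005 -0.024 -0.038 0;0 -0.024 -0.038 0;0 -0.024 -0.038 0;0 -0.024 -0.038 0;0 -0.024 -0.038 0;0 -0.024 -0.038 0;0 -0.024 -0.038 0;0 0 0 0"
}}

```text
clock: 7.5
position: [0.5266, -0.2625, 0.587]
ee_rot: [-0.333, 0.571, 0.325, 0.677]
ft_force: [0.2, 0.2, -0.9]
grip_width: 1.005
```

```bash
python3 st.py
```

```text
7.5 [-0.0177  0.2944  0.7235  0.8821 -0.3511  1.9409  1.5036] [ 0.5266 -0.2625  0.587 ] 
 [[ 0.1381 -0.8194  0.5564]
 [ 0.0593  0.5676  0.8212]
 [-0.9886 -0.0804  0.1269]]
tilt 8.64341723709048 az 23.22473302260598 zaz 55.88203527402198 z elev 7.2930710303959545
```

>>> {"op": "play_rows", "data": {
  "increments": "-0.05 0 0.005 0;-0.05 0 0.005 0;-0.05 0 0.005 0;-0.05 0 0.005 0;-0.05 0 0.005 0;-0.05 0 0.005 0;-0.05 0 0.005 0;-0.05 0 0.005 0"
}}

```text
clock: 8.3
position: [0.4515, -0.2087, 0.7499]
ee_rot: [-0.379, 0.519, 0.258, 0.721]
ft_force: [0.6, 0.2, 0.3]
grip_width: 0.998
```

```bash
python3 st.py
```

```text
8.3 [ 0.2966  0.125   0.159   0.6439 -0.162   2.057   1.3022] [ 0.4515 -0.2087  0.7499] 
 [[ 0.3272 -0.7663  0.5529]
 [-0.0218  0.5788  0.8152]
 [-0.9447 -0.2788  0.1727]]
tilt 19.144485123977315 az -3.8172312922884086 zaz 55.85217914201768 z elev 9.94332071477479
```

>>> {"op": "play_rows", "data": {
  "increments": "-0.048 -0.008 -0.012 0;-0.048 -0.008 -0.012 0;-0.048 -0.008 -0.012 0;-0.048 -0.008 -0.012 0;-0.048 -0.008 -0.012 0;-0.048 -0.008 -0.012 0;-0.048 -0.008 -0.012 0;-0.048 -0.008 -0.012 0"
}}

```text
clock: 9.1
position: [0.3069, -0.2527, 0.8566]
ee_rot: [-0.434, 0.455, 0.162, 0.761]
ft_force: [1.1, 2.2, -0.3]
grip_width: 1.0
```

```bash
python3 st.py
```

```text
9.1 [ 0.5774 -0.0391  0.1997  0.5773 -0.3004  2.0573  1.4748] [ 0.3069 -0.2527  0.8566] 
 [[ 0.5336 -0.641   0.5518]
 [-0.1487  0.5711  0.8073]
 [-0.8326 -0.5128  0.2094]]
tilt 33.63448848743408 az -15.572458754722879 zaz 55.646854348382895 z elev 12.088979388950023
```

>>> {"op": "play_rows", "data": {
  "increments": "-0.048 -0.006 -0.012 0;-0.048 -0.006 -0.012 0;-0.048 -0.006 -0.012 0;-0.048 -0.006 -0.012 0"
}}

```text
clock: 9.5
position: [0.2387, -0.2556, 0.8887]
ee_rot: [-0.455, 0.429, 0.127, 0.77]
ft_force: [-1.0, -0.2, 1.1]
grip_width: 1.003
```

```bash
python3 st.py
```

```text
9.5 [ 0.1316 -0.1688  0.5584  0.582  -0.1796  2.0571  1.4797] [ 0.2387 -0.2556  0.8887] 
 [[ 0.6007 -0.5852  0.5447]
 [-0.1955  0.5532  0.8098]
 [-0.7752 -0.5929  0.218 ]]
tilt 39.17639457440659 az -18.023125748094465 zaz 56.07145921306705 z elev 12.588834031663414
```

>>> {"op": "play_rows", "data": {
  "increments": "0.02 0 0 -0.12;0.02 0 0 -0.12;0.02 0 0 -0.12"
}}

```text
clock: 9.8
position: [0.2629, -0.2718, 0.8474]
ee_rot: [-0.588, 0.392, 0.193, 0.68]
ft_force: [0.7, -0.8, 1.0]
grip_width: 1.002
```

```bash
cat > go.py <<'E'
from st import *
import sys
t=np.array(list(map(float,sys.argv[1:4])))
d=R.T@(t-o['position']);print('tool shift',d,'len',np.linalg.norm(d),'rows',np.linalg.norm(d)/.045, 'per row',d/np.ceil(np.linalg.norm(d)/.045))
E
python3 go.py .514 .248 .26
```

```text
9.8 [ 0.1175 -0.2853  0.442   0.8341 -0.0602  1.8804  1.8075] [ 0.2629 -0.2718  0.8474] 
 [[ 0.6185 -0.7236  0.3063]
 [-0.1988  0.233   0.9519]
 [-0.7602 -0.6497  0.0003]]
tilt 40.5192140261545 az -17.814848631607173 zaz 72.16489984767827 z elev 0.01730818042452295
tool shift [0.4985 0.3211 0.5716] len 0.8235827701486488 rows 18.30183933663664 per row [0.0262 0.0169 0.0301]
```

>>> {"op": "play_rows", "data": {
  "increments": "0.026 0.017 0.03 0;0.026 0.017 0.03 0;0.026 0.017 0.03 0;0.026 0.017 0.03 0;0.026 0.017 0.03 0;0.026 0.017 0.03 0;0.026 0.017 0.03 0;0.026 0.017 0.03 0;0.026 0.017 0.03 0;0.026 0.017 0.03 0"
}}

```text
clock: 10.8
position: [0.3932, -0.1067, 0.6409]
ee_rot: [-0.553, 0.42, 0.184, 0.696]
ft_force: [0.5, -1.0, -0.7]
grip_width: 1.0
```

```bash
python3 go.py .514 .248 .26
```

```text
10.8 [ 0.272  -0.5    -0.1289  1.5469  0.0661  1.4404  1.3182] [ 0.3932 -0.1067  0.6409] 
 [[ 0.5791 -0.7205  0.3815]
 [-0.2085  0.3215  0.9237]
 [-0.7881 -0.6145  0.036 ]]
tilt 37.989757727589875 az -19.798718315039416 zaz 67.55928626894242 z elev 2.06177104240773
tool shift [0.2962 0.2611 0.36  ] len 0.53431714411331 rows 11.873714313629112 per row [0.0247 0.0218 0.03  ]
```

>>> {"op": "play_rows", "data": {
  "increments": "0.035 -0.01 0.03 0;0.035 -0.01 0.03 0;0.035 -0.005 0.03 0;0.03 0.01 0.03 0;0.026 0.02 0.03 0;0.025 0.02 0.03 0;0.025 0.02 0.03 0"
}}

```text
clock: 11.5
position: [0.566, 0.0605, 0.4568]
ee_rot: [-0.541, 0.413, 0.178, 0.71]
ft_force: [0.9, 0.2, -0.1]
grip_width: 0.998
```

```bash
python3 go.py .514 .248 .26
```

```text
11.5 [ 0.2793 -0.2274 -0.5768  1.7386  0.2991  1.0517  0.7418] [0.566  0.0605 0.4568] 
 [[ 0.5946 -0.7008  0.3941]
 [-0.1947  0.3501  0.9162]
 [-0.7801 -0.6216  0.0718]]
tilt 38.73318103322195 az -18.13005475331697 zaz 66.72356263823026 z elev 4.115285765310013
tool shift [0.0861 0.2244 0.1372] len 0.276706141618022 rows 6.149025369289378 per row [0.0123 0.0321 0.0196]
```

>>> {"op": "play_rows", "data": {
  "increments": "0.012 0.032 0.02 -0.06;0.012 0.032 0.02 -0.06;0.012 0.034 0.015 0;0.012 0.034 0.015 0;0.012 0.034 0.015 0;0.012 0.034 0.015 0;0 0 0 0"
}}

```text
clock: 12.2
position: [0.4904, 0.1939, 0.2713]
ee_rot: [-0.575, 0.402, 0.198, 0.684]
ft_force: [-0.3, -0.7, 0.1]
grip_width: 0.997
```

```bash
python3 go.py .514 .248 .19; python3 - <<'E'
from h import *
import pickle
o,c=snap('wrist','pics/w6.png');pickle.dump((o,c),open('w6.pkl','wb'))
E
```

```text
12.2 [ 0.2249 -0.1734 -0.9436  2.053   0.5664  0.9049  0.2087] [0.4904 0.1939 0.2713] 
 [[ 0.5982 -0.7335  0.3226]
 [-0.1918  0.2598  0.9464]
 [-0.7781 -0.628   0.0147]]
tilt 38.91695068052535 az -17.78149880778545 zaz 71.17578546788995 z elev 0.841767937337472
tool shift [0.067  0.0478 0.0576] len 0.10043577264701073 rows 2.2319060588224606 per row [0.0223 0.0159 0.0192]
```

View pics/w6.png

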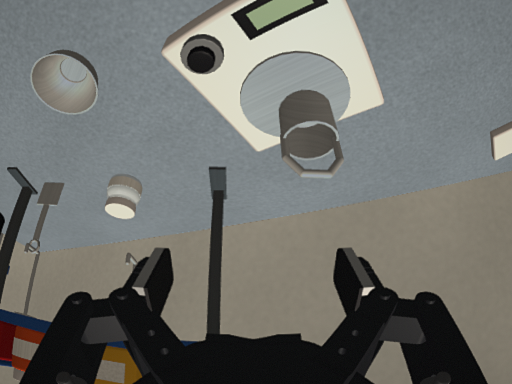

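```bash
python3 - <<'E'
from h import *
import pickle
np.set_printoptions(precision=4,suppress=True)
o,c=pickle.load(open('w6.pkl','rb'))
cv2.imwrite('pics/z7.png',cv2.resize(c['img'][80:190,260:360],None,fx=5,fy=5,interpolation=cv2.INTER_CUBIC))
R=Rn.from_quat(o['ee_rot']).as_matrix()
a=wonz(o,c,297.5,174,.154);b=wonz(o,c,331.5,174,.154);print(a,b,(a+b)/2,np.degrees(np.arctan2(*(b-a)[1::-1])))
# hook tip and skim
E
```

```text
[0.5817 0.2088 0.154 ] [0.5926 0.2401 0.154 ] [0.5872 0.2245 0.154 ] 70.857211283482
```

View pics/z7.png

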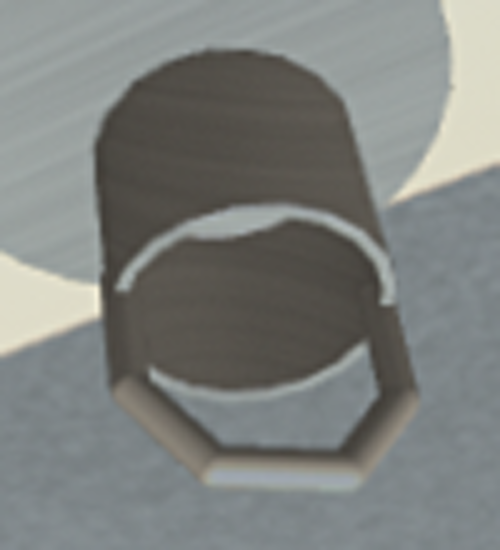

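```bash
python3 go.py .587 .2245 .098
```

```text
12.25 [ 0.226  -0.1746 -0.9403  2.0504  0.5653  0.9054  0.2128] [0.4918 0.1927 0.2733] 
 [[ 0.5992 -0.7321  0.324 ]
 [-0.1927  0.2609  0.9459]
 [-0.7771 -0.6292  0.0152]]
tilt 39.00745057580336 az -17.83128577787574 zaz 71.09208090530007 z elev 0.8719536615339374
tool shift [0.1871 0.0489 0.0582] len 0.20196598902080704 rows 4.488133089351267 per row [0.0374 0.0098 0.0116]
```

>>> {"op": "play_rows", "data": {
  "increments": "0.02 0.02 0.025 0;0.02 0.02 0.025 0;0.02 0.008 0.008 0;0.02 0 0 -0.02;0 0 0 0"
}}

```text
clock: 12.75
position: [0.5315, 0.237, 0.1862]
ee_rot: [-0.579, 0.401, 0.189, 0.684]
ft_force: [0.3, -0.4, -0.0]
grip_width: 0.998
```

```bash
python3 go.py .587 .2245 .098; python3 - <<'E'
from h import *
import pickle
o,c=snap('wrist','pics/w7.png');pickle.dump((o,c),open('w7.pkl','wb'))
E
```

```text
12.75 [ 0.1594  0.2283 -1.0645  2.0189  1.0549  1.0208 -0.2312] [0.5315 0.237  0.1862] 
 [[ 0.6061 -0.724   0.3292]
 [-0.2058  0.2571  0.9442]
 [-0.7683 -0.6401  0.0068]]
tilt 39.80158623676409 az -18.752872774163016 zaz 70.77745197540987 z elev 0.39133022760635083
tool shift [0.104  0.013  0.0059] len 0.10499105385564458 rows 2.3331345301254354 per row [0.0347 0.0043 0.002 ]
```

View pics/w7.png

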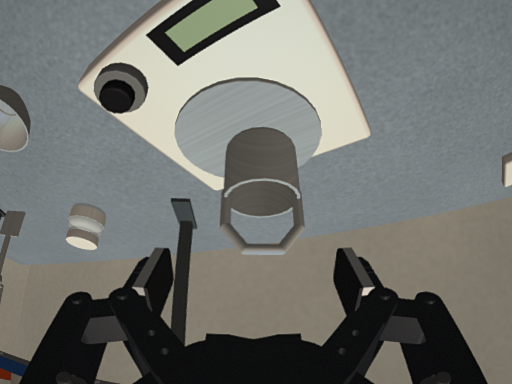

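>>> {"op": "play_rows", "data": {
  "increments": "0.025 0.008 0.004 0;0.025 0.005 0.002 0;0.02 0 0 0;0 0 0 0"
}}

```text
clock: 13.2
position: [0.5703, 0.2295, 0.1317]
ee_rot: [-0.578, 0.4, 0.183, 0.687]
ft_force: [-0.4, 0.1, -0.4]
grip_width: 1.0
```

```bash
python3 go.py .587 .2245 .098
```

```text
13.2 [ 0.0928  0.3901 -0.9697  2.0079  1.2528  1.0133 -0.358 ] [0.5703 0.2295 0.1317] 
 [[ 0.6133 -0.7139  0.338 ]
 [-0.211   0.2643  0.9411]
 [-0.7612 -0.6484  0.0115]]
tilt 40.43144554783522 az -18.982435228120373 zaz 70.24401146124573 z elev 0.6590287792554046
tool shift [0.0369 0.0086 0.0005] len 0.03792068251760557 rows 0.8426818337245682 per row [0.0369 0.0086 0.0005]
```

>>> {"op": "play_rows", "data": {
  "increments": "0.013 0.006 0 0;0.013 0.003 0 0;0.01 0.001 0 0;0 0 0 0"
}}

```text
clock: 13.6
position: [0.5871, 0.224, 0.1054]
ee_rot: [-0.578, 0.398, 0.179, 0.69]
ft_force: [-0.7, -0.4, 0.6]
grip_width: 1.0
```

```bash
python3 go.py .587 .2245 .098; python3 - <<'E'
from h import *
o,c=snap('wrist','pics/w8.png')
o,c=snap('side','pics/s8.png')
cv2.imwrite('pics/z8.png',cv2.resize(c['img'][70:240,110:280],None,fx=3.5,fy=3.5,interpolation=cv2.INTER_CUBIC))
E
```

```text
13.6 [ 0.0691  0.4562 -0.9239  2.0026  1.34    1.0037 -0.4153] [0.5871 0.224  0.1054] 
 [[ 0.619  -0.7068  0.3426]
 [-0.2133  0.2685  0.9394]
 [-0.7559 -0.6545  0.0155]]
tilt 40.89712989108617 az -19.013704592652058 zaz 69.96403842759493 z elev 0.8852997106370719
tool shift [0.0054 0.005  0.0003] len 0.007372050459866968 rows 0.1638233435525993 per row [0.0054 0.005  0.0003]
```

View pics/w8.png

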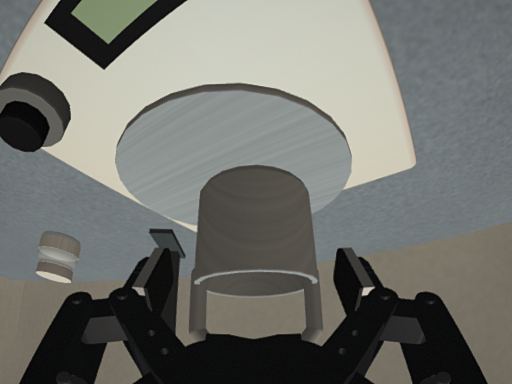

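View pics/z8.png

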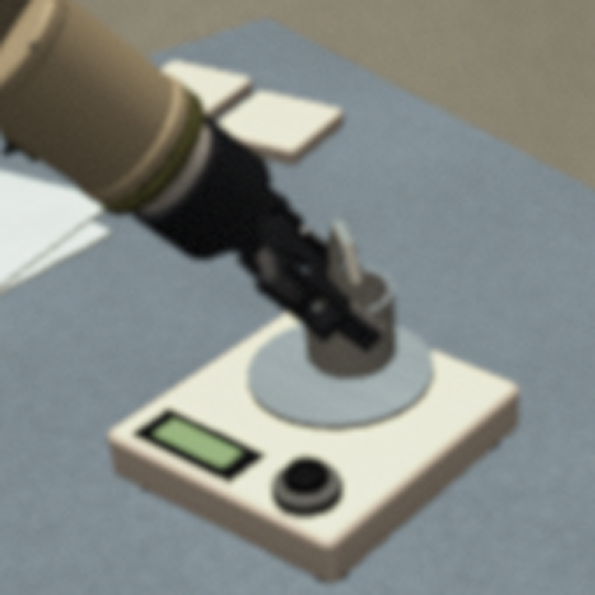

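>>> {"op": "play_rows", "data": {
  "increments": "0.006 0.006 0 -0.02;0.001 0.001 0 0"
}}

```text
clock: 13.9
position: [0.5864, 0.226, 0.0975]
ee_rot: [-0.585, 0.395, 0.183, 0.684]
ft_force: [-0.1, -0.2, -0.3]
grip_width: 1.001
```

>>> {"op": "play_rows", "data": {
  "increments": "0.0005 0.0005 0 0;0 0 0 0;0 0 0 0;0 0 0 0;0 0 0 0",
  "hand": 1,
  "squeeze": 60
}}

```text
clock: 14.4
position: [0.5861, 0.2265, 0.0971]
ee_rot: [-0.585, 0.394, 0.183, 0.684]
ft_force: [-0.1, -0.6, 0.4]
grip_width: 0.703
```

```bash
python3 st.py; python3 - <<'E'
from h import *
o,c=snap('wrist','pics/w9.png')
o,c=snap('side','pics/s9.png')
cv2.imwrite('pics/z9.png',cv2.resize(c['img'][70:240,110:280],None,fx=3.5,fy=3.5,interpolation=cv2.INTER_CUBIC))
E
```

```text
14.4 [ 0.0571  0.4723 -0.9172  2.0082  1.3646  1.0051 -0.4205] [0.5861 0.2265 0.0971] 
 [[ 0.6219 -0.7124  0.3251]
 [-0.2109  0.2474  0.9457]
 [-0.7541 -0.6567  0.0036]]
tilt 41.05105955650444 az -18.73262953337275 zaz 71.03087406675904 z elev 0.20595201396818913
```

View pics/w9.png

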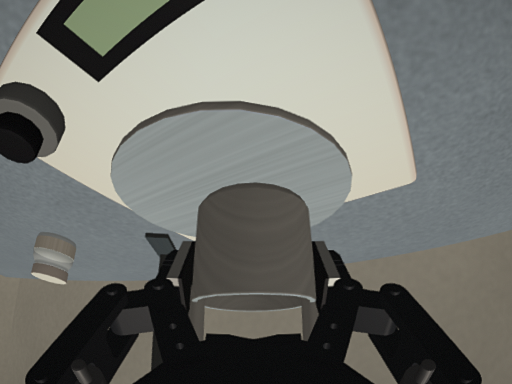

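View pics/z9.png

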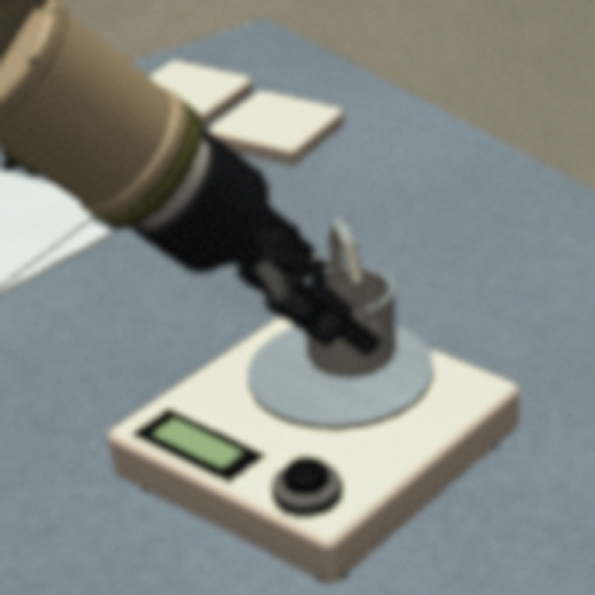

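>>> {"op": "play_rows", "data": {
  "increments": "0 0 0 0;0 0 0 0;-0.008 -0.007 0 0;-0.03 -0.026 0 0;-0.03 -0.026 0 0;-0.02 -0.018 0 0;0 0 0 0"
}}

```text
clock: 15.2
position: [0.5848, 0.2266, 0.2184]
ee_rot: [-0.586, 0.395, 0.185, 0.683]
ft_force: [0.4, -0.6, -1.1]
grip_width: 0.7
```

```bash
python3 go.py .60 -.03 .20; python3 - <<'E'
from h import *
o,c=snap('wrist','pics/w10.png')
E
```

```text
15.2 [ 0.1955  0.2666 -1.0397  1.9171  1.0736  1.032  -0.1177] [0.5848 0.2266 0.2184] 
 [[ 0.6191 -0.7159  0.3228]
 [-0.21    0.2452  0.9465]
 [-0.7567 -0.6537  0.0014]]
tilt 40.821484889014094 az -18.73808184262888 zaz 71.16736298820946 z elev 0.08167963445676453
tool shift [ 0.0772 -0.0618 -0.238 ] len 0.25775040462733934 rows 5.72778676949643 per row [ 0.0129 -0.0103 -0.0397]
```

View pics/w10.png

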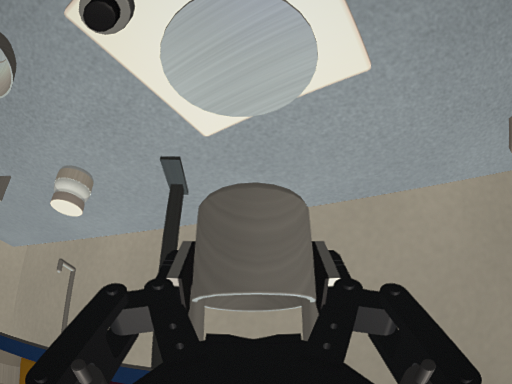

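```bash
python3 go.py .59 -.025 .16
```

```text
15.25 [ 0.1946  0.2684 -1.0386  1.9192  1.0751  1.0316 -0.1197] [0.5843 0.2261 0.2165] 
 [[ 0.6178 -0.7169  0.3231]
 [-0.2108  0.245   0.9463]
 [-0.7576 -0.6527  0.0002]]
tilt 40.7477149927412 az -18.837241178319697 zaz 71.14672524637602 z elev 0.013814297767137274
tool shift [ 0.0992 -0.0287 -0.2358] len 0.2574410092738444 rows 5.720911317196542 per row [ 0.0165 -0.0048 -0.0393]
```

>>> {"op": "play_rows", "data": {
  "increments": "0.016 -0.005 -0.039 0;0.016 -0.005 -0.039 0;0.016 -0.005 -0.039 0;0.016 -0.005 -0.039 0;0.016 -0.005 -0.039 0;0.016 -0.005 -0.039 0;0 0 0 0"
}}

```text
clock: 15.95
position: [0.5838, -0.0302, 0.1532]
ee_rot: [-0.584, 0.398, 0.19, 0.681]
ft_force: [0.7, 0.1, -1.8]
grip_width: 0.7
```

```bash
python3 go.py .59 -.025 .16; python3 - <<'E'
from h import *
import pickle
o,c=snap('wrist','pics/w11.png');_,s=snap('side','pics/s11.png');_,e=snap('scene','pics/e11.png')
pickle.dump((o,c,s,e),open('p11.pkl','wb'))
z=lambda im,x,y,ww,hh,k:cv2.resize(im[y:y+hh,x:x+ww],None,fx=k,fy=k,interpolation=cv2.INTER_CUBIC)
cv2.imwrite('pics/z11.png',np.hstack([z(s['img'],260,80,130,160,3),z(e['img'],120,90,130,160,3)]))
E
```

```text
15.95 [ 0.6561  0.0594 -0.8664  2.2016  0.9788  0.4526  0.2453] [ 0.5838 -0.0302  0.1532] 
 [[ 0.6101 -0.725   0.3198]
 [-0.2063  0.2443  0.9475]
 [-0.765  -0.644  -0.0006]]
tilt 40.09107424648602 az -18.687001777775503 zaz 71.3509456833014 z elev -0.03194462157861337
tool shift [-0.0025 -0.0075  0.0069] len 0.010540570039945197 rows 0.23423488977655996 per row [-0.0025 -0.0075  0.0069]
```

View pics/w11.png

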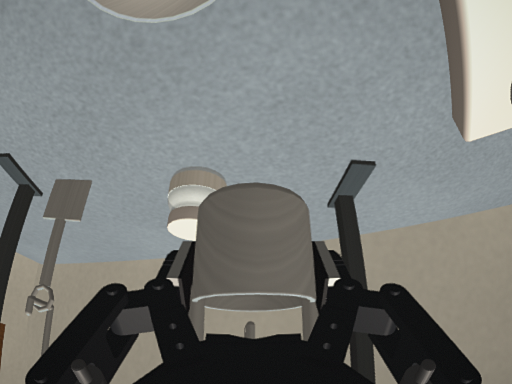

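View pics/z11.png

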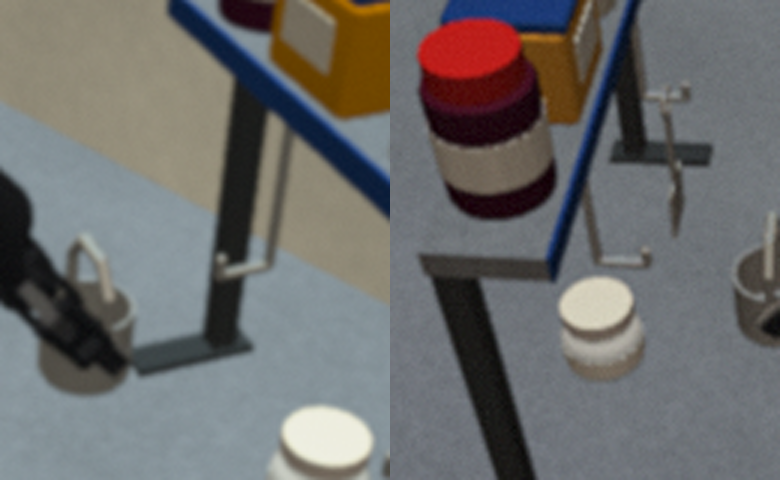

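```bash
python3 - <<'E'
from h import *
import pickle
np.set_printoptions(precision=4,suppress=True)
o,c,s,e=pickle.load(open('p11.pkl','rb'))
z=lambda im,x,y,ww,hh,k:cv2.resize(im[y:y+hh,x:x+ww],None,fx=k,fy=k,interpolation=cv2.INTER_CUBIC)
cv2.imwrite('pics/z12.png',np.vstack([np.hstack([z(s['img'],320,130,50,50,8),z(e['img'],175,140,50,50,8)]),np.hstack([z(s['img'],265,145,50,35,8),z(e['img'],230,145,50,35,8)])])[:, :])
E
```

```text
(no output)
```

View pics/z12.png

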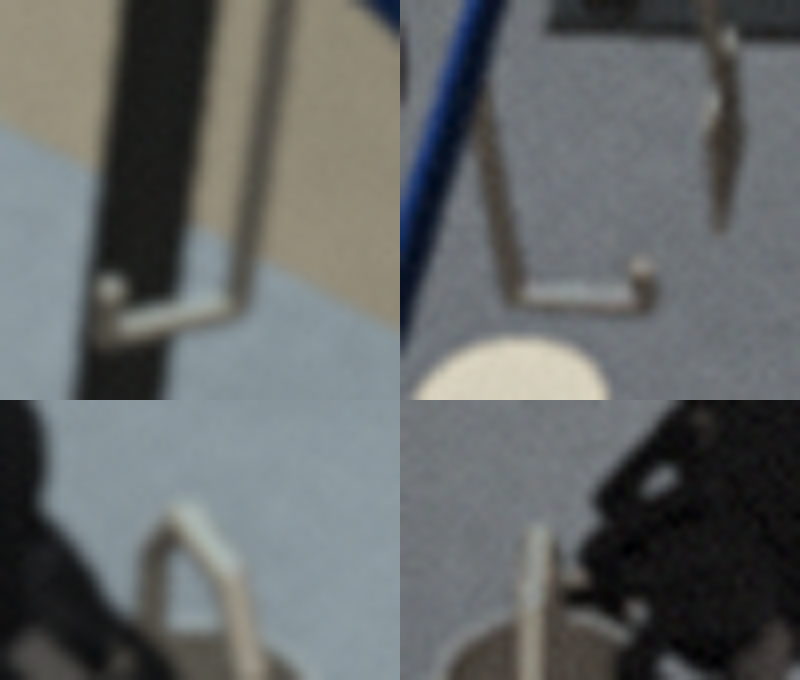

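```bash
python3 - <<'E'
from h import *
import pickle
np.set_printoptions(precision=4,suppress=True)
o,c,s,e=pickle.load(open('p11.pkl','rb'))
for n,a,b in [('shank',(349.75,167.75),(189.75,176.6)),('tipc',(333.25,171.25),(205.6,177.1)),('tiptop',(334.1,165.2),(205.1,172.7)),('bail lowy',(294,166.5),(247.25,161.9)),('bail hiy',(287.5,158.75),(246.9,170))]:
    print(n,tri(s,a,e,b))
R=Rn.from_quat(o['ee_rot']).as_matrix()
# bail in tool frame from grasp
R0=Rn.from_quat([-0.585, 0.394, 0.183, 0.684]).as_matrix()
b=R0.T@(np.array([.587,.2245,.154])-[.5861,.2265,.0971]);print('bail in tool',b)
p=o['position']+R@b;print('bail now pred',p)
for X in(p,p+R[:,2]*.013,p-R[:,2]*.013):print(proj(s,X),proj(e,X))
z0=R@R0.T@[0,0,1];print('pail z now',z0)
E
```

```text
shank (array([ 0.7035, -0.0761,  0.1717]), np.float64(0.0032267414337877397))
tipc (array([ 0.6708, -0.0626,  0.172 ]), np.float64(0.0018595994419348593))
tiptop (array([ 0.6708, -0.0624,  0.1857]), np.float64(0.0026228191755364094))
bail lowy (array([ 0.5827, -0.0394,  0.211 ]), np.float64(0.0025979422270498227))
bail hiy (array([ 0.5909, -0.0148,  0.212 ]), np.float64(0.002483379692323688))
bail in tool [-0.0419 -0.0385 -0.0014]
bail now pred [ 0.5857 -0.0323  0.2101]
[291.6459 164.8606] [246.3087 164.4272]
[288.4387 161.2138] [246.1158 168.6783]
[294.9263 168.5905] [246.4977 160.2624]
pail z now [ 0.0175 -0.0012  0.9998]
```

```bash
python3 go.py .629 -.047 .1415
```

```text
16.1 [ 0.6509  0.0591 -0.8738  2.1978  0.9783  0.4542  0.2427] [ 0.5858 -0.0228  0.1555] 
 [[ 0.6149 -0.7247  0.311 ]
 [-0.1992  0.2389  0.9504]
 [-0.7631 -0.6463  0.0025]]
tilt 40.26573789398209 az -17.951516614389256 zaz 71.87825604722487 z elev 0.14418784899571943
tool shift [ 0.0421 -0.028  -0.0096] len 0.05143253532056418 rows 1.1429452293458706 per row [ 0.021  -0.014  -0.0048]
```

>>> {"op": "play_rows", "data": {
  "increments": "0.02 -0.014 -0.005 0;0.018 -0.012 -0.005 0;0 0 0 0;0 0 0 0"
}}

```text
clock: 16.5
position: [0.6271, -0.0383, 0.1432]
ee_rot: [-0.587, 0.391, 0.197, 0.681]
ft_force: [-0.1, 0.3, -1.1]
grip_width: 0.702
```

```bash
cat > bail.py <<'E'
from st import *
import sys
b=np.array([-.0419,-.0385,0]);B=o['position']+R@b
H=np.array([.6871,-.0694,.1755]);y=np.radians(-22.4);Rh=Rn.from_euler('z',y).as_matrix()
bh=Rh.T@(B-H);print('bail world',B,'in hook',bh,'force',o['ft_force'])
if len(sys.argv)>3:
    t=H+Rh@np.array(list(map(float,sys.argv[1:4])));print('tool shift',R.T@(t-B))
E
python3 bail.py -.06 0 .0235;python3 bail.py -.007 0 .0235|tail -1
python3 - <<'E'
from h import *
import pickle
_,s=snap('side','pics/s13.png');o,e=snap('scene','pics/e13.png')
pickle.dump((o,s,e),open('p13.pkl','wb'))
z=lambda im,x,y,ww,hh,k:cv2.resize(im[y:y+hh,x:x+ww],None,fx=k,fy=k,interpolation=cv2.INTER_CUBIC)
cv2.imwrite('pics/z13.png',np.hstack([z(s['img'],280,130,80,80,5),z(e['img'],170,130,80,80,5)]))
E
```

```text
16.5 [ 0.6337  0.1916 -0.8333  2.1204  1.124   0.4708  0.1917] [ 0.6271 -0.0383  0.1432] 
 [[ 0.6177 -0.7266  0.3008]
 [-0.1911  0.2324  0.9537]
 [-0.7629 -0.6465  0.0047]]
tilt 40.281241011237675 az -17.192714261605662 zaz 72.49191509998263 z elev 0.26727299654157277
bail world [ 0.6292 -0.0393  0.2001] in hook [-0.0651  0.0058  0.0246] force [-0.1012  0.3152 -1.1154]
tool shift [ 0.0038 -0.0028 -0.0062]
tool shift [ 0.0379 -0.0431 -0.0107]
```

View pics/z13.png

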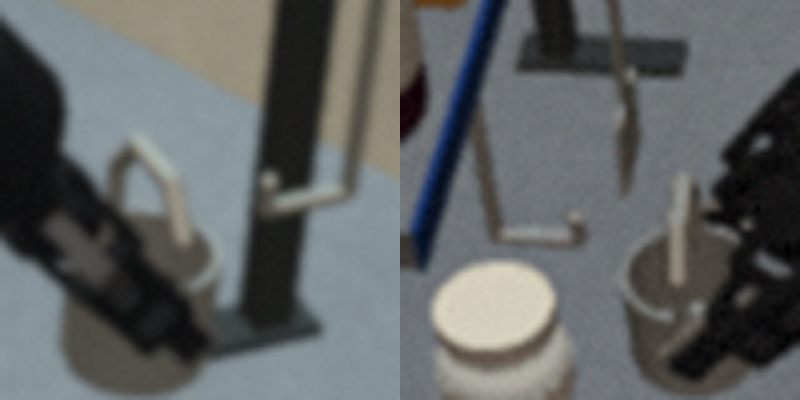

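>>> {"op": "play_rows", "data": {
  "increments": "0.012 -0.012 -0.006 0;0.01 -0.012 -0.003 0;0 0 0 0"
}}

```text
clock: 16.9
position: [0.6551, -0.0543, 0.1434]
ee_rot: [-0.589, 0.389, 0.197, 0.68]
ft_force: [-0.1, 0.3, -1.1]
grip_width: 0.704
```

```bash
python3 bail.py -.007 0 .0235; python3 - <<'E'
from h import *
import pickle
_,s=snap('side','pics/s13.png');o,e=snap('scene','pics/e13.png')
z=lambda im,x,y,ww,hh,k:cv2.resize(im[y:y+hh,x:x+ww],None,fx=k,fy=k,interpolation=cv2.INTER_CUBIC)
cv2.imwrite('pics/z14.png',np.hstack([z(s['img'],280,130,80,80,5),z(e['img'],170,130,80,80,5)]))
E
python3 bail.py
```

```text
16.9 [ 0.636   0.256  -0.8103  2.0583  1.15    0.4782  0.2282] [ 0.6551 -0.0543  0.1434] 
 [[ 0.6196 -0.7267  0.2968]
 [-0.1902  0.2279  0.9549]
 [-0.7616 -0.6481  0.003 ]]
tilt 40.39698363793562 az -17.063369009213893 zaz 72.73304658131033 z elev 0.17324454080615612
bail world [ 0.6571 -0.0551  0.2003] in hook [-0.0332  0.0018  0.0248] force [-0.0921  0.3061 -1.1034]
tool shift [ 0.0178 -0.019  -0.0041]
17.0 [ 0.6358  0.2544 -0.8116  2.0609  1.1496  0.4778  0.2273] [ 0.6539 -0.0532  0.1429] 
 [[ 0.6192 -0.7275  0.2956]
 [-0.1894  0.227   0.9553]
 [-0.7621 -0.6475  0.0028]]
tilt 40.35183876323577 az -17.005552269796084 zaz 72.80472839909802 z elev 0.16118830220378338
bail world [ 0.656  -0.054   0.1998] in hook [-0.0347  0.0024  0.0243] force [ 0.0425 -0.0434 -1.1149]
```

View pics/z14.png

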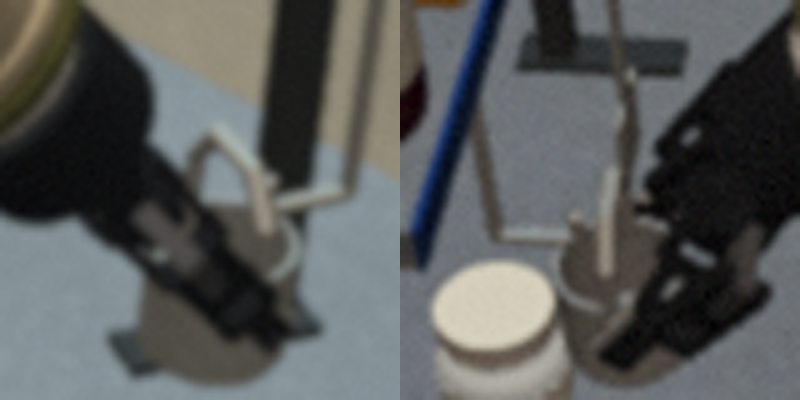

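>>> {"op": "play_rows", "data": {
  "increments": "0.01 -0.01 -0.003 0;0.009 -0.009 -0.003 0;0 0 0 0"
}}

```text
clock: 17.3
position: [0.6785, -0.0665, 0.1412]
ee_rot: [-0.59, 0.388, 0.198, 0.679]
ft_force: [-0.8, 0.2, -1.3]
grip_width: 0.697
```

```bash
python3 - <<'E'
from h import *
import pickle
_,s=snap('side','pics/s13.png');o,e=snap('scene','pics/e13.png')
z=lambda im,x,y,ww,hh,k:cv2.resize(im[y:y+hh,x:x+ww],None,fx=k,fy=k,interpolation=cv2.INTER_CUBIC)
cv2.imwrite('pics/z15.png',np.hstack([z(s['img'],280,130,80,80,5),z(e['img'],170,130,80,80,5)]))
E
python3 bail.py -.007 0 .0095
```

```text
17.4 [ 0.6323  0.3109 -0.7929  2.0066  1.1701  0.4861  0.255 ] [ 0.6776 -0.0654  0.1409] 
 [[ 0.6197 -0.7282  0.2928]
 [-0.1883  0.2242  0.9562]
 [-0.7619 -0.6477  0.0018]]
tilt 40.367004610692995 az -16.90531551058194 zaz 72.97228924153244 z elev 0.10404484893980616
bail world [ 0.6796 -0.0661  0.1978] in hook [-0.0081  0.0002  0.0223] force [ 0.146   0.9702 -1.4212]
tool shift [ 0.0105  0.0074 -0.0003]
```

View pics/z15.png

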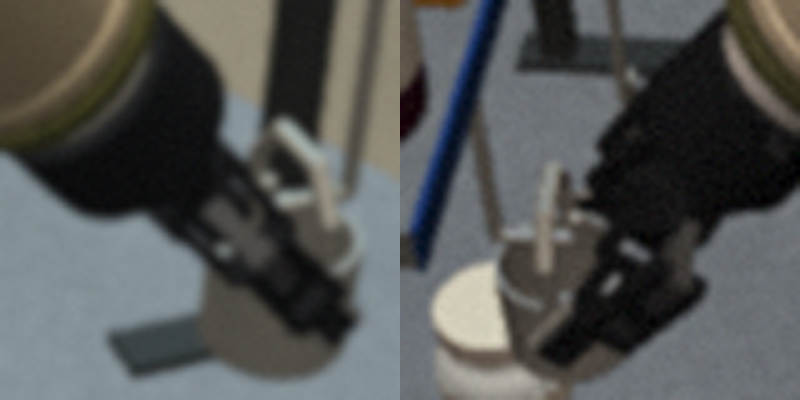

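>>> {"op": "play_rows", "data": {
  "increments": "0.006 0.004 0 0;0.005 0.003 0 0;0 0 0 0"
}}

```text
clock: 17.7
position: [0.6788, -0.0652, 0.1274]
ee_rot: [-0.59, 0.388, 0.199, 0.679]
ft_force: [-1.4, -0.4, -1.7]
grip_width: 0.698
```

```bash
python3 bail.py -.006 0 .0065
```

```text
17.7 [ 0.6088  0.3339 -0.7701  2.0128  1.2316  0.4795  0.1971] [ 0.6788 -0.0652  0.1274] 
 [[ 0.6196 -0.7285  0.2922]
 [-0.1877  0.224   0.9564]
 [-0.7621 -0.6474  0.0021]]
tilt 40.346806382391534 az -16.850125838175472 zaz 73.010637395201 z elev 0.11827676962711209
bail world [ 0.6809 -0.0659  0.1842] in hook [-0.0071  0.0009  0.0087] force [-1.3862 -0.3614 -1.6878]
tool shift [ 0.0023  0.0007 -0.001 ]
```

>>> {"op": "play_rows", "data": {
  "increments": "0.0025 0.001 0 0;0 0 0 0"
}}

```text
clock: 17.9
position: [0.6795, -0.065, 0.1247]
ee_rot: [-0.59, 0.388, 0.199, 0.679]
ft_force: [-0.8, -0.8, -1.2]
grip_width: 0.699
```

```bash
python3 bail.py -.006 0 .0045;python3 - <<'E'
from h import *
import pickle
_,s=snap('side','pics/s13.png');o,e=snap('scene','pics/e13.png')
z=lambda im,x,y,ww,hh,k:cv2.resize(im[y:y+hh,x:x+ww],None,fx=k,fy=k,interpolation=cv2.INTER_CUBIC)
cv2.imwrite('pics/z16.png',np.hstack([z(s['img'],310,130,50,50,8),z(e['img'],180,140,50,50,8)]))
E
```

```text
17.9 [ 0.6041  0.3396 -0.766   2.0128  1.2438  0.4789  0.1865] [ 0.6795 -0.065   0.1247] 
 [[ 0.6195 -0.7288  0.2916]
 [-0.1873  0.2235  0.9565]
 [-0.7623 -0.6472  0.002 ]]
tilt 40.332899012940665 az -16.821013207354763 zaz 73.04620985039818 z elev 0.11273392571529611
bail world [ 0.6816 -0.0657  0.1815] in hook [-0.0065  0.0013  0.006 ] force [-0.8494 -0.7877 -1.2183]
tool shift [ 0.0014  0.0007 -0.0013]
```

View pics/z16.png

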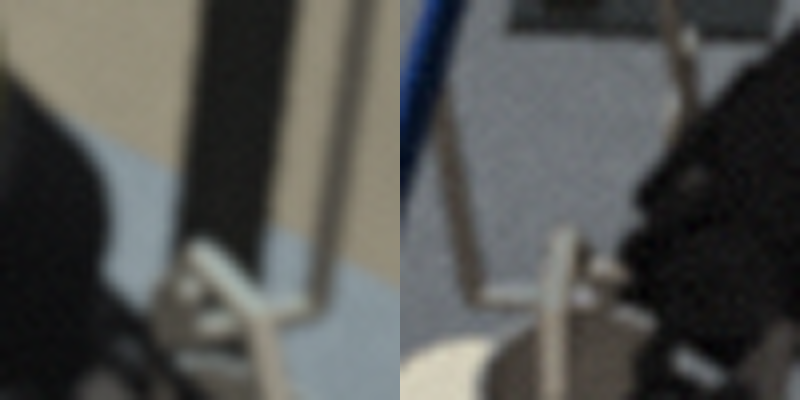

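>>> {"op": "play_rows", "data": {
  "increments": "0.0015 0.001 0 0;0 0 0 0"
}}

```text
clock: 18.2
position: [0.6801, -0.065, 0.1237]
ee_rot: [-0.59, 0.388, 0.199, 0.679]
ft_force: [0.8, -0.1, -1.1]
grip_width: 0.698
```

```bash
python3 bail.py -.006 0 .0045
```

```text
18.2 [ 0.6015  0.3421 -0.7633  2.0129  1.252   0.478   0.1789] [ 0.6801 -0.065   0.1237] 
 [[ 0.6204 -0.728   0.2916]
 [-0.1874  0.2235  0.9565]
 [-0.7615 -0.6481  0.0022]]
tilt 40.399828365915 az -16.806467306589784 zaz 73.04431809924507 z elev 0.126990451337078
bail world [ 0.6821 -0.0658  0.1805] in hook [-0.006   0.0014  0.005 ] force [ 0.8465 -0.0544 -1.0537]
tool shift [ 0.0003  0.0004 -0.0014]
```

>>> {"op": "play_rows", "data": {
  "increments": "0 0 0 0;0 0 0 0;0 0 0 0;0 0 0 0;0 0 0 0",
  "hand": -1
}}

```text
clock: 18.7
position: [0.6809, -0.065, 0.1249]
ee_rot: [-0.591, 0.387, 0.198, 0.68]
ft_force: [-0.3, -0.5, 1.0]
grip_width: 1.0
```

```bash
python3 bail.py -.006 0 .0045;python3 - <<'E'
from h import *
import pickle
_,s=snap('side','pics/s17.png');o,e=snap('scene','pics/e17.png');_,w=snap('wrist','pics/w17.png')
z=lambda im,x,y,ww,hh,k:cv2.resize(im[y:y+hh,x:x+ww],None,fx=k,fy=k,interpolation=cv2.INTER_CUBIC)
cv2.imwrite('pics/z17.png',np.hstack([z(s['img'],290,120,80,100,5),z(e['img'],170,130,80,100,5)]))
E
```

```text
18.7 [ 0.6015  0.3412 -0.7636  2.0117  1.252   0.4778  0.1791] [ 0.6809 -0.065   0.1249] 
 [[ 0.622  -0.7268  0.2914]
 [-0.1875  0.223   0.9566]
 [-0.7603 -0.6496  0.0024]]
tilt 40.512341079066935 az -16.77719233075069 zaz 73.06016683236422 z elev 0.13896853501154244
bail world [ 0.6828 -0.0657  0.1817] in hook [-0.0054  0.0018  0.0062] force [-0.3003 -0.5348  0.9942]
tool shift [ 0.0008  0.0017 -0.0017]
```

View pics/z17.png

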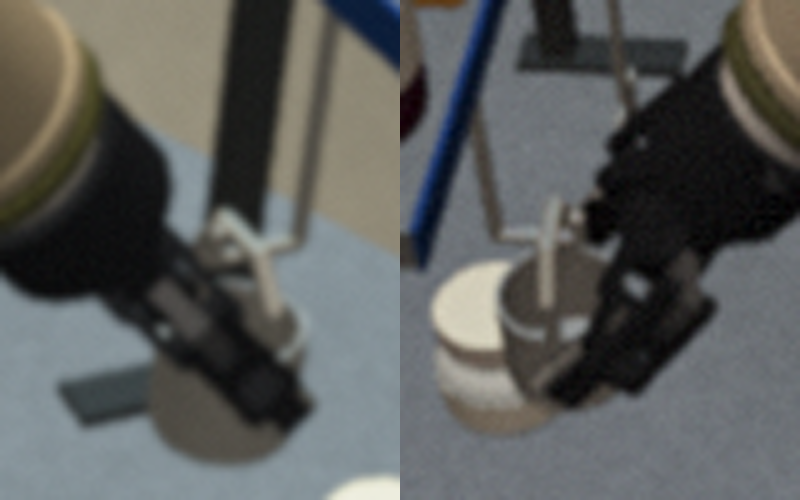

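View pics/w17.png

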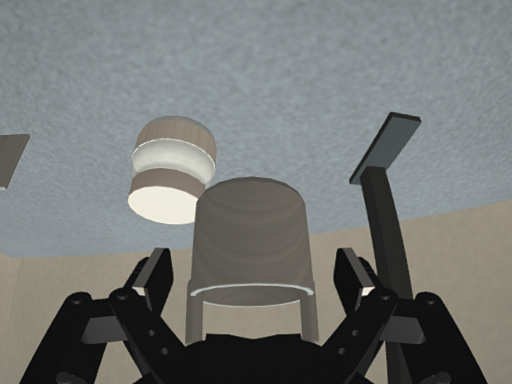

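>>> {"op": "play_rows", "data": {
  "increments": "-0.01 0 0 0;-0.02 0 0 0;-0.03 0 0 0;-0.04 0 0 0;-0.04 0 0 0;0 0 0 0"
}}

```text
clock: 19.45
position: [0.5999, -0.041, 0.2225]
ee_rot: [-0.59, 0.389, 0.199, 0.679]
ft_force: [0.8, -0.4, -0.1]
grip_width: 1.002
```

```bash
python3 bail.py;python3 - <<'E'
from h import *
import pickle
_,s=snap('side','pics/s18.png');o,e=snap('scene','pics/e18.png');_,w=snap('wrist','pics/w18.png')
z=lambda im,x,y,ww,hh,k:cv2.resize(im[y:y+hh,x:x+ww],None,fx=k,fy=k,interpolation=cv2.INTER_CUBIC)
cv2.imwrite('pics/z18.png',np.hstack([z(s['img'],290,120,80,100,5),z(e['img'],170,130,80,100,5)]))
E
```

```text
19.45 [ 0.8317 -0.0469 -0.953   2.1041  0.5373  0.4694  0.7299] [ 0.5999 -0.041   0.2225] 
 [[ 0.6187 -0.7288  0.2932]
 [-0.1877  0.2253  0.9561]
 [-0.7629 -0.6466  0.0026]]
tilt 40.282925385815645 az -16.872777265709164 zaz 72.95086231962634 z elev 0.14947359978017494
bail world [ 0.6021 -0.0418  0.2793] in hook [-0.0891 -0.0069  0.1038] force [ 0.7747 -0.3557 -0.1225]
```

View pics/z18.png

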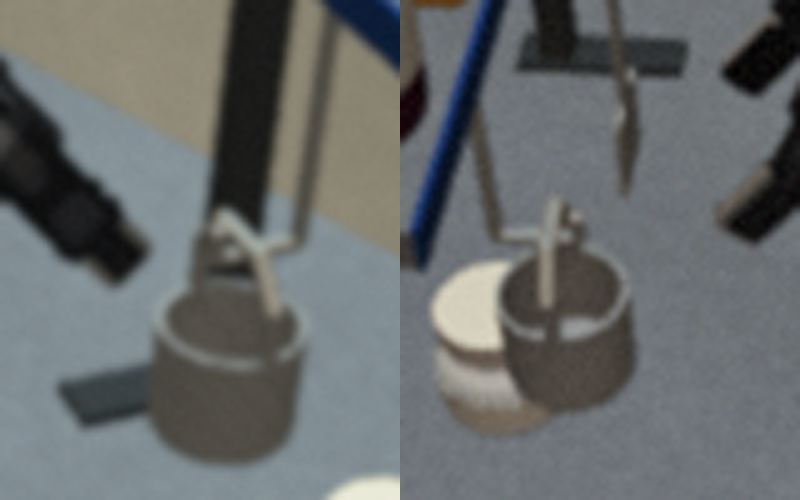

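```bash
python3 go.py .4855 .145 .20
```

```text
19.6 [ 0.8288 -0.0374 -0.9496  2.1048  0.5514  0.4696  0.7208] [ 0.6001 -0.0428  0.219 ] 
 [[ 0.6155 -0.7314  0.2938]
 [-0.1879  0.2258  0.9559]
 [-0.7655 -0.6435  0.0016]]
tilt 40.05261272517983 az -16.974655487648086 zaz 72.91672144497755 z elev 0.09131554879280131
tool shift [-0.0913  0.1385  0.1458] len 0.22082812486925182 rows 4.907291663761152 per row [-0.0183  0.0277  0.0292]
```

>>> {"op": "play_rows", "data": {
  "increments": "-0.04 0.01 0.02 0;-0.02 0.03 0.03 0;-0.01 0.03 0.03 0;-0.01 0.03 0.03 0;-0.01 0.03 0.03 0;0 0 0 0",
  "hand": 1,
  "squeeze": 30
}}

```text
clock: 20.2
position: [0.4881, 0.1413, 0.1982]
ee_rot: [-0.584, 0.393, 0.206, 0.679]
ft_force: [-0.1, -0.2, -0.1]
grip_width: 0.005
```

```bash
python3 go.py .4855 .145 .12; python3 - <<'E'
from h import *
import pickle
o,w=snap('wrist','pics/w19.png');_,s=snap('side','pics/s19.png')
pickle.dump((o,w,s),open('p19.pkl','wb'))
cv2.imwrite('pics/z19.png',cv2.resize(s['img'][110:240,120:280],None,fx=4,fy=4,interpolation=cv2.INTER_CUBIC))
E
```

```text
20.2 [ 0.7696 -0.3669 -1.2813  2.2176  0.2792  0.5798  0.4931] [0.4881 0.1413 0.1982] 
 [[ 0.6058 -0.7395  0.2934]
 [-0.1795  0.2322  0.956 ]
 [-0.7751 -0.6318  0.0079]]
tilt 39.18701708625529 az -16.508034375961664 zaz 72.93677321364675 z elev 0.4525779395331666
tool shift [0.0584 0.0521 0.0021] len 0.07829267685008959 rows 1.7398372633353243 per row [0.0292 0.0261 0.0011]
```

View pics/w19.png

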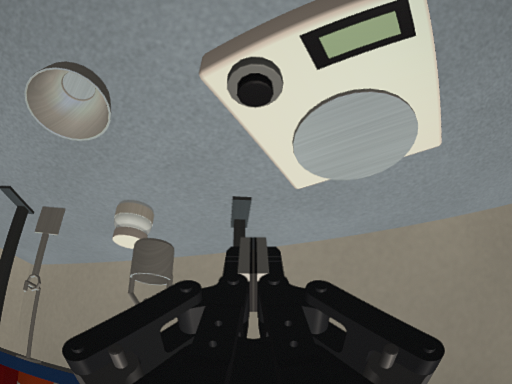

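View pics/z19.png

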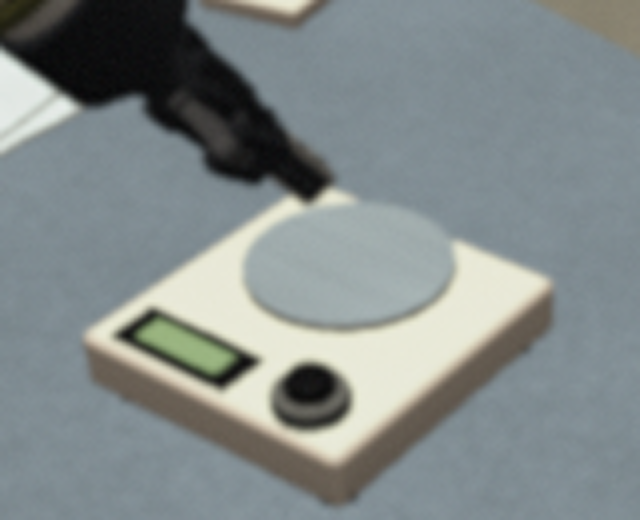

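>>> {"op": "play_rows", "data": {
  "increments": "0.025 0.025 0.002 0;0.025 0.022 0 0;0.01 0.007 0 0;0 0 0 0"
}}

```text
clock: 20.7
position: [0.48, 0.1268, 0.1375]
ee_rot: [-0.578, 0.414, 0.207, 0.672]
ft_force: [-0.9, -0.8, -0.4]
grip_width: 0.004
```

```bash
python3 go.py .4855 .145 .09; python3 - <<'E'
from h import *
import pickle
np.set_printoptions(precision=4,suppress=True)
o,w,s=pickle.load(open('p19.pkl','rb'));print('btn',wonz(o,w,256,91,.055),onz(s,197.5,205,.055))
o,w=snap('wrist','pics/w20.png');_,s=snap('side','pics/s20.png')
cv2.imwrite('pics/z20.png',cv2.resize(s['img'][110:240,120:280],None,fx=4,fy=4,interpolation=cv2.INTER_CUBIC))
E
```

```text
20.7 [ 0.8412 -0.0878 -1.4599  2.2736  0.7917  0.6385  0.023 ] [0.48   0.1268 0.1375] 
 [[ 0.5724 -0.756   0.3175]
 [-0.2006  0.2463  0.9482]
 [-0.7951 -0.6064 -0.0107]]
tilt 37.339201228512344 az -19.312714804848145 zaz 71.48865158821066 z elev -0.6113013966021887
tool shift [0.0372 0.0292 0.0195] len 0.05116126484550802 rows 1.136916996566845 per row [0.0186 0.0146 0.0097]
btn [0.4945 0.1432 0.055 ] [0.4954 0.1508 0.055 ]
```

View pics/w20.png

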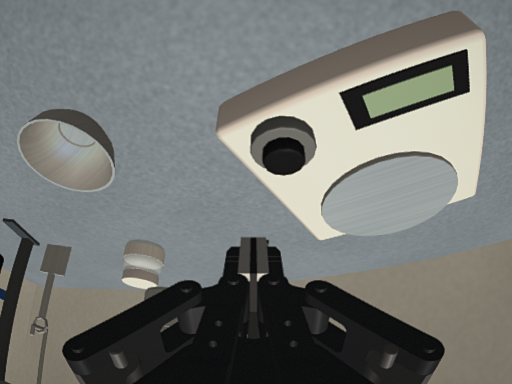

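View pics/z20.png

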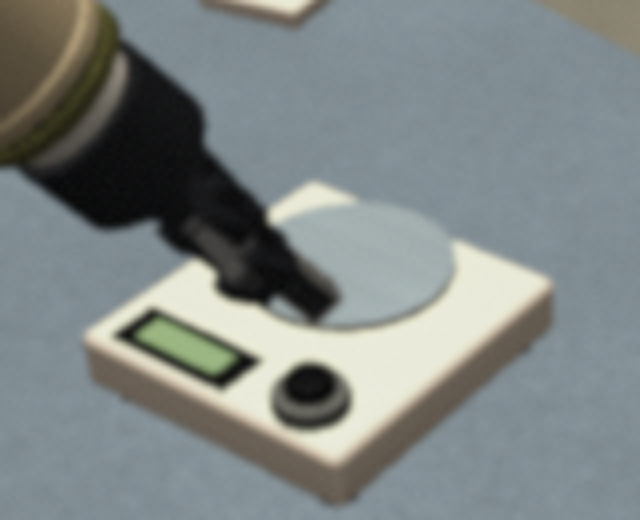

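>>> {"op": "play_rows", "data": {
  "increments": "0.01 0.015 0.02 0;0.01 0.01 0.01 0;0.01 0.008 0.005 0;0 0 0 0"
}}

```text
clock: 21.2
position: [0.4815, 0.148, 0.1065]
ee_rot: [-0.581, 0.419, 0.203, 0.667]
ft_force: [-0.7, -0.5, 0.1]
grip_width: 0.002
```

```bash
python3 go.py .488 .1455 .085
```

```text
21.2 [ 0.5516  0.2547 -1.345   2.2586  1.1835  0.9127 -0.3201] [0.4815 0.148  0.1065] 
 [[ 0.5664 -0.7578  0.3239]
 [-0.2173  0.2418  0.9457]
 [-0.795  -0.606  -0.0277]]
tilt 37.346178184486966 az -20.988324593441607 zaz 71.09134801919703 z elev -1.5861826725629988
tool shift [0.0213 0.0074 0.0003] len 0.02257106589886718 rows 0.5015792421970484 per row [0.0213 0.0074 0.0003]
```

>>> {"op": "play_rows", "data": {
  "increments": "0.012 0.004 0 0;0.01 0.003 0 0;0 0 0 0"
}}

```text
clock: 21.5
position: [0.4892, 0.1438, 0.0877]
ee_rot: [-0.582, 0.42, 0.202, 0.666]
ft_force: [1.0, 0.3, 0.2]
grip_width: 0.003
```

```bash
python3 go.py .488 .1455 .078; python3 - <<'E'
from h import *
_,s=snap('side','pics/s21.png');_,e=snap('scene','pics/e21.png')
z=lambda im,x,y,ww,hh,k:cv2.resize(im[y:y+hh,x:x+ww],None,fx=k,fy=k,interpolation=cv2.INTER_CUBIC)
cv2.imwrite('pics/z21.png',np.hstack([z(s['img'],160,150,80,80,5),z(e['img'],275,220,80,80,5)]))
E
```

```text
21.5 [ 0.4863  0.3256 -1.2747  2.2602  1.2719  0.9348 -0.3776] [0.4892 0.1438 0.0877] 
 [[ 0.5652 -0.7583  0.3247]
 [-0.2198  0.2409  0.9453]
 [-0.7951 -0.6057 -0.0305]]
tilt 37.33483361123315 az -21.25090394161518 zaz 71.04287618731229 z elev -1.74858664911035
tool shift [0.0066 0.0072 0.0015] len 0.009876646053311422 rows 0.2194810234069205 per row [0.0066 0.0072 0.0015]
```

View pics/z21.png

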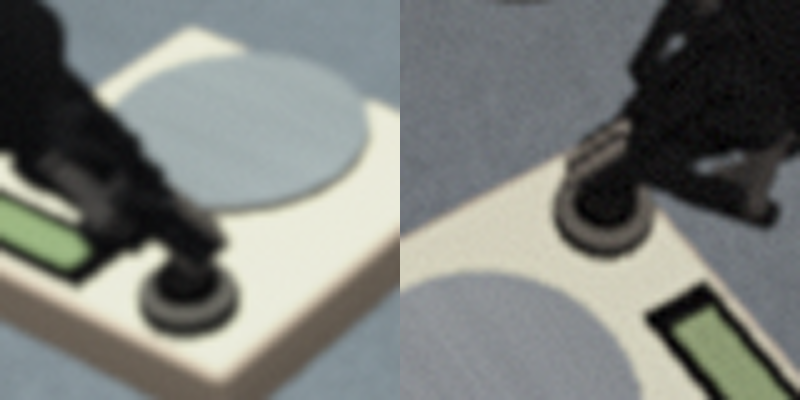

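>>> {"op": "play_rows", "data": {
  "increments": "0.004 0.0045 0.001 0;0.004 0.003 0 0;0 0 0 0"
}}

```text
clock: 21.9
position: [0.49, 0.1449, 0.0807]
ee_rot: [-0.583, 0.418, 0.199, 0.667]
ft_force: [-3.2, -0.3, 5.3]
grip_width: 0.001
```

```bash
python3 go.py .488 .1455 .072; python3 - <<'E'
from h import *
_,s=snap('side','pics/s22.png');_,e=snap('scene','pics/e22.png')
z=lambda im,x,y,ww,hh,k:cv2.resize(im[y:y+hh,x:x+ww],None,fx=k,fy=k,interpolation=cv2.INTER_CUBIC)
cv2.imwrite('pics/z22.png',np.hstack([z(s['img'],160,150,80,80,5),z(e['img'],275,220,80,80,5)]))
E
```

```text
21.9 [ 0.4551  0.3515 -1.2525  2.2647  1.3119  0.9507 -0.4171] [0.49   0.1449 0.0807] 
 [[ 0.571  -0.7534  0.3261]
 [-0.222   0.2407  0.9449]
 [-0.7903 -0.612  -0.0298]]
tilt 37.78419156541073 az -21.24595422780883 zaz 70.96112806069108 z elev -1.7100822801640172
tool shift [0.0056 0.007  0.0002] len 0.00892459242376952 rows 0.19832427608376713 per row [0.0056 0.007  0.0002]
```

View pics/z22.png

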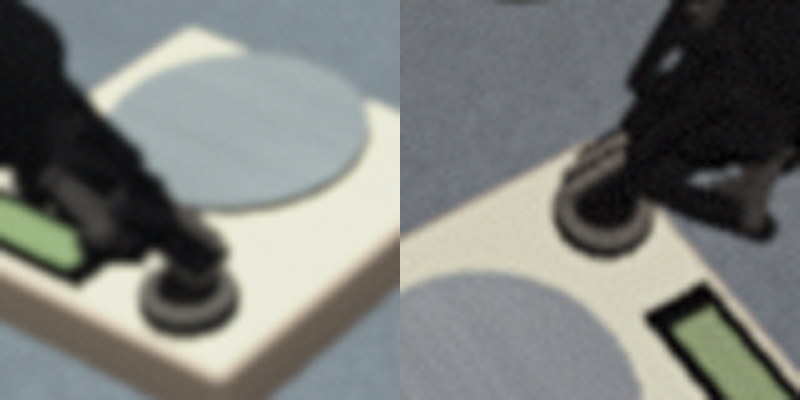

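>>> {"op": "play_rows", "data": {
  "increments": "0.004 0.004 0 0;0.003 0.003 0 0"
}}

```text
clock: 22.2
position: [0.4915, 0.1455, 0.0782]
ee_rot: [-0.588, 0.415, 0.192, 0.668]
ft_force: [-58.0, -9.7, 86.4]
grip_width: 0.001
```

```bash
python3 st.py
```

```text
22.2 [ 0.4252  0.3682 -1.2352  2.2673  1.3462  0.9739 -0.4507] [0.4915 0.1455 0.0782] 
 [[ 0.5824 -0.744   0.3274]
 [-0.2308  0.2348  0.9442]
 [-0.7794 -0.6255 -0.035 ]]
tilt 38.792396502984985 az -21.617623134927705 zaz 70.87618996259052 z elev -2.0030830564042863
```

>>> {"op": "play_rows", "data": {
  "increments": "-0.002 -0.002 0 0;0 0 0 0"
}}

```text
clock: 22.4
position: [0.4928, 0.1463, 0.0839]
ee_rot: [-0.59, 0.413, 0.19, 0.668]
ft_force: [-1.6, -1.0, 2.9]
grip_width: 0.004
```

```bash
python3 st.py; python3 - <<'E'
from h import *
_,s=snap('side','pics/s23.png');_,e=snap('scene','pics/e23.png')
z=lambda im,x,y,ww,hh,k:cv2.resize(im[y:y+hh,x:x+ww],None,fx=k,fy=k,interpolation=cv2.INTER_CUBIC)
cv2.imwrite('pics/z23.png',np.hstack([z(s['img'],160,150,80,80,5),z(e['img'],275,220,80,80,5)]))
E
```

```text
22.4 [ 0.4287  0.3546 -1.2407  2.2637  1.335   0.9733 -0.4406] [0.4928 0.1463 0.0839] 
 [[ 0.5872 -0.7406  0.3267]
 [-0.233   0.2319  0.9444]
 [-0.7752 -0.6307 -0.0364]]
tilt 39.177830491393905 az -21.641719224226883 zaz 70.91800890127065 z elev -2.084400699142466
```

View pics/z23.png

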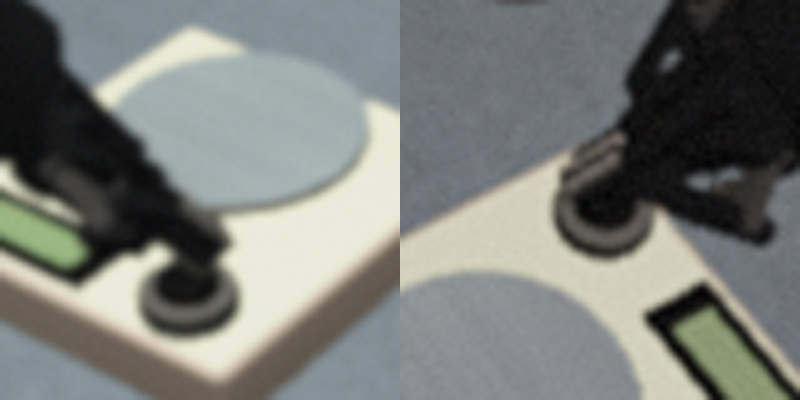

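>>> {"op": "play_rows", "data": {
  "increments": "0.002 0.002 0 0;0.001 0.001 0 0;0 0 0 0"
}}

```text
clock: 22.8
position: [0.4931, 0.1463, 0.0802]
ee_rot: [-0.59, 0.412, 0.189, 0.668]
ft_force: [-9.7, -2.5, 14.9]
grip_width: -0.002
```

```bash
python3 st.py|head -1; python3 - <<'E'
from h import *
_,s=snap('side','pics/s24.png');_,e=snap('scene','pics/e24.png');snap('wrist','pics/w24.png')
z=lambda im,x,y,ww,hh,k:cv2.resize(im[y:y+hh,x:x+ww],None,fx=k,fy=k,interpolation=cv2.INTER_CUBIC)
cv2.imwrite('pics/z24.png',np.hstack([z(s['img'],180,180,40,40,10),z(e['img'],295,240,40,40,10)]))
E
python3 - <<'E'
from h import *
print(get_obs()['ft_force'],get_obs()['position'])
E
```

```text
22.8 [ 0.4158  0.3667 -1.2302  2.2661  1.3527  0.9795 -0.4569] [0.4931 0.1463 0.0802] 
[-8.24472159 -1.27300707 14.37634791] [0.49303928 0.14633285 0.08014932]
```

View pics/z24.png

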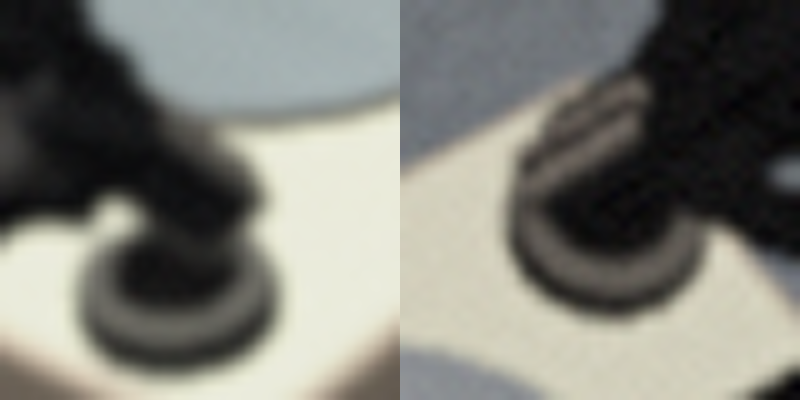

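View pics/w24.png

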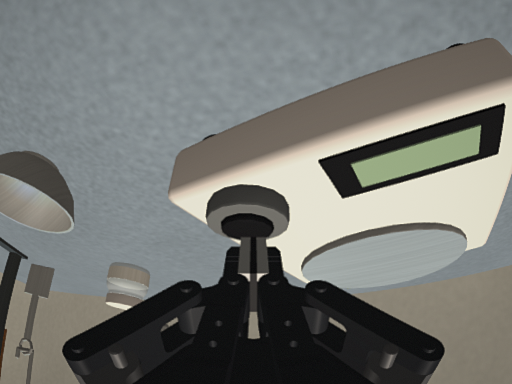

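>>> {"op": "play_rows", "data": {
  "increments": "-0.005 -0.004 0 0;-0.003 -0.002 0 0;-0.0045 0.006 -0.0025 0;0 0 0 0"
}}

```text
clock: 23.35
position: [0.4832, 0.1466, 0.0883]
ee_rot: [-0.59, 0.413, 0.19, 0.667]
ft_force: [0.7, -0.1, 0.6]
grip_width: 0.003
```

```bash
python3 go.py .4855 .147 .08;python3 - <<'E'
from h import *
print(get_obs()['ft_force'])
snap('wrist','pics/w25.png')
E
```

```text
23.35 [ 0.4493  0.3222 -1.2704  2.2776  1.3016  0.9634 -0.4335] [0.4832 0.1466 0.0883] 
 [[ 0.5863 -0.7412  0.3269]
 [-0.2329  0.2323  0.9443]
 [-0.7759 -0.6298 -0.0365]]
tilt 39.11167540315859 az -21.66828673400147 zaz 70.90371039498582 z elev -2.089446806109945
tool shift [0.0077 0.0036 0.0014] len 0.008644543188445894 rows 0.1921009597432421 per row [0.0077 0.0036 0.0014]
[ 0.69322966 -0.06260718  0.63748436]
```

View pics/w25.png

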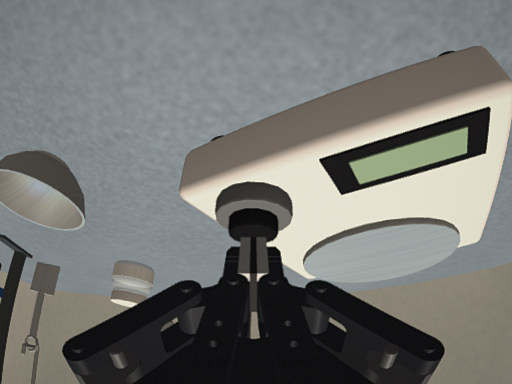

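>>> {"op": "play_rows", "data": {
  "increments": "0.004 0.003 0.0005 0;0.0025 0.002 0 0;0.002 0.002 0 0;0 0 0 0"
}}

```text
clock: 23.8
position: [0.4861, 0.1473, 0.0804]
ee_rot: [-0.592, 0.41, 0.186, 0.668]
ft_force: [-2.7, -2.5, 7.1]
grip_width: 0.002
```

```bash
python3 st.py|head -1;python3 - <<'E'
from h import *
print(get_obs()['ft_force'])
snap('wrist','pics/w26.png')
E
```

```text
23.8 [ 0.4096  0.3561 -1.2385  2.2795  1.3506  0.9852 -0.4753] [0.4861 0.1473 0.0804] 
[-2.68475422 -2.52666621  7.11354808]
```

View pics/w26.png

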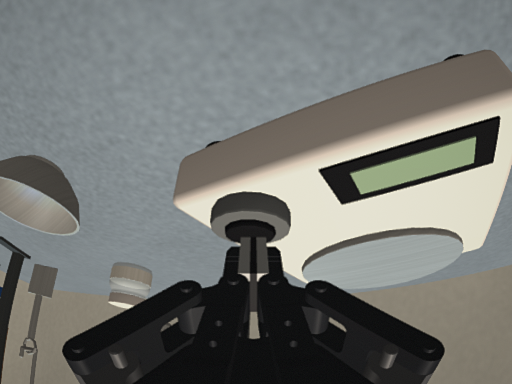

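>>> {"op": "play_rows", "data": {
  "increments": "0.001 0.001 0 0;0.0005 0.0005 0 0;0 0 0 0"
}}

```text
clock: 24.15
position: [0.4868, 0.1475, 0.0803]
ee_rot: [-0.594, 0.409, 0.184, 0.668]
ft_force: [-5.8, -2.2, 9.5]
grip_width: 0.003
```

```bash
python3 st.py|head -1;python3 - <<'E'
from h import *
print(get_obs()['ft_force'])
E
```

```text
24.15 [ 0.3984  0.3604 -1.2322  2.2795  1.3598  0.9944 -0.4845] [0.4868 0.1475 0.0803] 
[-5.78982171 -2.22827043  9.49722503]
```

>>> {"op": "play_rows", "data": {
  "increments": "0.002 0.003 0 0;0.001 0.002 0 0;0.001 0.001 0 0"
}}

```text
clock: 24.45
position: [0.4881, 0.1481, 0.0798]
ee_rot: [-0.599, 0.405, 0.176, 0.668]
ft_force: [-13.0, -2.8, 22.3]
grip_width: 0.002
```

>>> {"op": "play_rows", "data": {
  "increments": "-0.006 -0.005 0 0;-0.02 -0.016 0 0;-0.04 -0.02 0 0;-0.04 -0.02 0 0;-0.03 -0.01 0 0;0 0 0 0;0 0 0 0"
}}

```text
clock: 25.15
position: [0.4644, 0.1534, 0.1915]
ee_rot: [-0.6, 0.415, 0.173, 0.662]
ft_force: [-0.6, -1.0, -0.8]
grip_width: -0.001
```

```bash
python3 st.py; python3 - <<'E'
from h import *
print(get_obs()['ft_force'])
_,s=snap('side','pics/s27.png');_,e=snap('scene','pics/e27.png')
z=lambda im,x,y,ww,hh,k:cv2.resize(im[y:y+hh,x:x+ww],None,fx=k,fy=k,interpolation=cv2.INTER_CUBIC)
cv2.imwrite('pics/z27.png',np.hstack([z(s['img'],290,120,80,100,5),z(s['img'],160,150,80,100,5)]))
E
```

```text
25.15 [ 0.5863 -0.2089 -1.3001  2.2116  0.6489  0.7871  0.0851] [0.4644 0.1534 0.1915] 
 [[ 0.5955 -0.727   0.3418]
 [-0.2686  0.2208  0.9376]
 [-0.7571 -0.6501 -0.0638]]
tilt 40.78692803518342 az -24.27931872408851 zaz 69.97125629818342 z elev -3.6589608258810546
[-0.5565899  -0.98808332 -0.84479256]
```

View pics/z27.png

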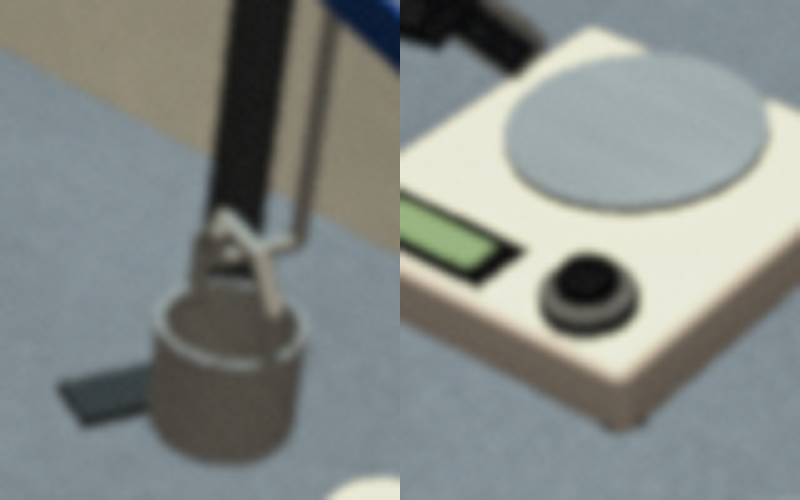

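View pics/e27.png

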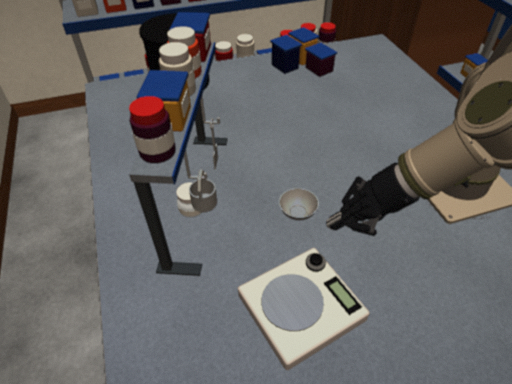

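The pail is hanging still, the button is up again, and the arm is clear of everything. I'm handing in.

```bash
python3 -c "
from workcell import workorder
print(workorder.hand_in())"
```

```text
the job is handed in; nothing more can be done
None
```

The pail hangs by its bail on the formerly empty hook, let go by the gripper. I then pressed the tare button and handed the job in at about 25 s of the 59 s allowed; no verdict was reported.

**What I did**
- I gripped the pail upright and turned it about 46° on the balance pan so its bail lined up with the hook.
- The moves offer no direct tilt, so I drove joint 6 (and briefly others) against its limit high up to tilt the tool about 40°.
- I re-gripped the pail, carried the bail over the hook tip, lowered it to about 1 mm above the arm, and opened the fingers.
- With the fingers shut I pressed the tare button, then drew the arm clear.

**Last checks**
- **Pail:** it looks upright and still in the last side image, and its bar sits between the tip and the shank. It had not visibly moved since I let go.
- **Button:** pressed down, it looked recessed in its ring, and the press force rose to 22 N against a hard stop. It stands up again in the last image.
- **Bystanders:** the bowl, jar and skimmer look untouched in the pictures; I did not measure them.

**What disagreed or was not confirmed**
- My first press was off-centre and reached 86 N upward (about 105 N in all) at the wrist, under the 120 N limit. That force was on the fingertips.
- I therefore pressed a second time part-way off-centre and a third time nearer the middle.
- I could not read the button's travel directly. That it went fully down is inferred from the force and the images.

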